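Lock the torches and battery packs away in the charging locker

TASK

Swing the red clamp lever on the blue charging locker fully open, work the sticky shutter fully open by pushing its two orange knobs alternately so that it does not rack and bind (never push on the white metal plate itself), and lay every green torch and every black battery pack from the bench in the bay. Then work the shutter back until it is square and fully home, and swing the lever fully shut. Leave the other things on the bench where they are.

Things in the scene. Friction and masses are not known exactly. Their poses are not given: they have to be found in the camera images.
- locker: fixed blue charging locker, 280 mm (its x) by 400 mm (its y) by 60 mm high; origin at the centre of its underside, x away from the robot, y to the left, z up. Its +y half is an open-topped bay, its -y half a solid deck, top at z = 48 mm. Two rails along y at front and back, tops at z = 60 mm. A grey block (60 x 55 mm) on the +y end carries the clamp lever
- bay_floor (a point): centre of the bay's rubber floor, at locker (0, 95, 10) mm. The bay inside runs from locker x = -115 to 115 mm and y = 5 to 185 mm; its front and back walls are the rails (z = 60 mm), its +y and -y walls end at z = 48 mm. Three things fit side by side, lengthwise along locker y
- shutter (a joint): travel (m) of the white metal plate on the rails, 270 (x) by 190 (y) by 7 mm, top at z = 69 mm: 0 = shut (centre at locker y = 97.5 mm), grows towards locker -y, stop at 0.175 (bay then clear for y over 22 mm). Sticky: 5 N plus 150 N per m/s. A push at one end moves that end while the other end stays, so the plate goes crooked and binds at about 0.12 rad; pushing the other end frees it
- rack (a joint): crookedness of the shutter (rad), its turn about the vertical, 0 = square to the rails; positive = the near knob is ahead of the far one in the opening direction (locker -y). It binds hard at about +-0.12
- knob_near (a point): middle (half-way up) of the near (robot-side) orange roller knob on the shutter: upright, 24 mm in diameter, from z = 70 to 110 mm, spinning freely on its screw; 100 mm from the plate's centre towards locker -x, half-way along the plate's y
- knob_far (a point): middle of the far orange roller knob, the same, 100 mm from the plate's centre towards locker +x
- lever (a joint): angle (rad) of the clamp lever: 0 = shut, leaning 0.61 rad from upright to locker -y; its hook is then behind the dark strip (50 mm along x, 10 mm high) on the plate's +y edge and the plate cannot slide. 0.91 = open, leaning 0.30 rad to +y. It stays where it is left (0.15 Nm) and can be shut only when the shutter is home (within about 9 mm)
- lever_tip (a point): centre of the red cross-bar at the lever's end, 55 mm long along locker x, 18 mm in diameter, 85 mm from the hinge
- lever_hinge (a point): centre of the lever's hinge, whose axis lies along locker x, at locker (0, 222, 74) mm
- torch_a_mid (a point): centre (half-way up, 19 mm above its underside) of a green plastic torch lying on the bench: body 115 mm long (its x), 36 mm wide (its y), 38 mm high (its z), black lamp head at its +x end, 0.13 to 0.25 kg. None if it is absent
- torch_b_mid (a point): centre (half-way up, 19 mm above its underside) of a green plastic torch lying on the bench: body 115 mm long (its x), 36 mm wide (its y), 38 mm high (its z), black lamp head at its +x end, 0.13 to 0.25 kg. None if it is absent
- pack_a_mid (a point): centre (half-way up, 20 mm above its underside) of a black battery pack with a yellow band, lying on the bench: 100 mm long (its x), 38 mm wide (its y), 40 mm high (its z), 0.25 to 0.49 kg. None if it is absent
- pack_b_mid (a point): centre (half-way up, 20 mm above its underside) of a black battery pack with a yellow band, lying on the bench: 100 mm long (its x), 38 mm wide (its y), 40 mm high (its z), 0.25 to 0.49 kg. None if it is absent
- spring_clamp: bystander, not to be disturbed: yellow spring clamp, 100 mm long, gripping an aluminium angle bracket; origin at its underside
- nut_bowl: bystander, not to be disturbed: white ceramic bowl, 128 mm across, 50 mm high, holding hex nuts; origin at its underside
- post_brush: bystander, not to be disturbed: stainless brush standing on its 50 mm head, 162 mm high; origin at its underside
- charger: bystander, not to be disturbed: grey charger, 110 x 150 x 67 mm; origin at its underside
- mug: bystander, not to be disturbed: blue ceramic mug, 80 mm across, 90 mm high; origin at its underside
- oil_can: bystander, not to be disturbed: small steel can with a red label, 66 mm across, 130 mm high; origin at its underside

How it is judged:
By the outcome, as a careful person would: the job done as asked, in the order asked, and still so for the second after the job is handed in, with the robot touching nothing.
Of torch_a, torch_b, pack_a, pack_b only 2 to 3 are there at a start; the rules pass over those that are not, and their reading is None.
At some moment in a run one of torch_a, torch_b, pack_a, pack_b may be knocked a few centimetres aside while the robot is not near it.
It also fails if it takes over 210 s, if anything falls off the work surface, if the arm or the gripper's body presses on something with over 40 N, if the wrist force passes 120 N, or if a joint passes its speed limit or range.

ROBOT

A 6-joint arm with a two-finger parallel gripper is mounted at the origin on the work surface. World frame = base frame: x ahead of the robot, y to its left, z up, the work surface at z = 0. Lengths are in m, angles in degrees, forces in N, time in s.
With the tool pointing down it reaches from about 0.3 to 0.75 m from the base axis. Payload 8.5 kg.
Tool frame: the origin (TCP) lies on the mounting face of the last link; the fingertips stand 173 mm ahead of it and the grasp point (between the pads) lies 155 mm ahead of it (env.tips_ahead is the distance from the TCP to the fingertips, in m); z points along the fingers, x is the direction in which the jaws open and shut, and the axes are right-handed (so a half turn about z gives the same grasp; the last joint's range is limited). The gripper opens to 85 mm and grips with 20 to 120 N. Pads are 22 mm wide; open, the fingers measure 114 mm over their backs; the gripper's body (76 mm by 85 mm) begins 54 mm behind the grasp point. The pads swing forward as they close: fully open they stand 13 mm farther back than shut.
Start: joints at [52.237, 21.807, 74.336, -0, 83.858, -12.336], TCP at [0.236, 0.497, 0.405] pointing down, gripper open.
Joint ranges: [-178.18, 178.18], [-50.72, 133.34], [12.68, 142.11], [-81.47, 261.47], [9.98, 163.14], [-165.26, 165.26]. Speed limits (degrees/s): [136.94, 136.94, 180, 180, 180, 180].

INTERFACE

Orientations are given as a 3x3 rotation matrix whose columns are the frame's x, y, z axes.
In Python, from rig import env gives the robot as it stands. The module is installed in compiled form; this text tells all that it offers.
- The arm moves only by the tool step_arm, never from a script. Its argument "increments" is a list of rows, each an object of numbers: "x", "y", "z": the shift along the tool's x, y, z in cm; "wx", "wy", "wz": the turn, a rotation vector about the tool's x, y, z in rad; "gripper": the finger opening in cm, from 0 to 8.54. A call has 1 to 20 rows; each row shifts and turns the commanded pose from where the row before left it, along the tool's axes as they then stand; what a row does not reach is not made up. A row lasts 1/10 s, in which the tool goes at most 50 mm and 8.59 degrees, less where a joint would pass 70% of its speed; a pose out of reach is approached as far as the arm can. A call with a gripper value outside its range is refused whole. The fingers move at their own pace and stop on an object; "newtons" is the grip in N (left out, the last holds). Time passes only in rows, so rows that do not move let the fingers close. It gives the time, the measured TCP pose, the force and the opening at its end, in the units of the state.
- env.observe(): the state, without advancing time (a new reading comes with each control period).
- env.get_image(name): name is "scene" or "top"; returns a dict with "color" (400x640x3 uint8, blue, green, red), "camera_matrix" (3x3 intrinsics, pixels), "distortion" ([k1, k2, p1, p2, k3] as OpenCV has them; the pictures are not rectified), "rvec" (rotation vector, rad) and "tvec" (3), from world to camera coordinates, as OpenCV has them. Camera axes: x right, y down, z forward; pixel columns grow to the right and rows downward; lengths in m; the calibration is good to about 2 mm. A picture is of the moment at which its call begins. There is no depth.
- env.close_job(): hands the job in, once; it reports no verdict.
The state is a dict: "time_s": time; "q": joint angles; "qvel": joint speeds; "joint_efforts": joint torques, N m; "position": TCP position; "tool_rot": TCP orientation; "ft_force": force on the tool from outside, world axes, zero at the start; "wrist_torque": the same for the moment, N m; "grip_width": finger opening in m.
Only numpy, scipy, OpenCV 4.12 (cv2) and the standard library are available. Lean on these libraries where they do the work, as an engineer would, in place of code of your own. Each camera call takes 0.05 s, during which the arm holds its last target. There are 200 camera calls.

## Working session

There is one attempt and no reset: what is moved stays moved. The work goes in short steps, Python scripts to look and compute and a tool call to move; the robot and the scene stay as the last step left them, time stands still between calls to the robot, and variables do not carry over. Pictures are saved under pics/ and viewed, about 12 in all and at most 16, crops included, and the job is handed in when it is done.

Besides the shell and the picture viewer there is one more tool, called after "Call:" by a JSON object that holds its "api" and its "payload". step_arm: Moves the arm, as the interface text tells. Its arguments: {"type":"object","properties":{"increments":{"type":"array"},"newtons":{"type":"number"}},"required":["increments"]}

```bash
mkdir -p pics; cat > h.py <<'E'
import numpy as np, cv2
from rig import env
def snap(n,f):
    d=env.get_image(n); cv2.imwrite(f'pics/{f}.png',d['color']); np.savez(f'pics/{f}.npz',**{k:np.array(d[k],float) for k in('camera_matrix','distortion','rvec','tvec')}); return d
def cal(f): return np.load(f'pics/{f}.npz')
def ray(f,uv):
    d=cal(f);R=cv2.Rodrigues(d['rvec'])[0]
    p=cv2.undistortPoints(np.array([[uv]],float),d['camera_matrix'],d['distortion'])[0,0]
    o=-R.T@d['tvec'].ravel(); v=R.T@np.array([p[0],p[1],1]); return o,v/np.linalg.norm(v)
def atz(f,uv,z):
    o,v=ray(f,uv); return o+v*(z-o[2])/v[2]
def tri(f1,a,f2,b):
    o1,v1=ray(f1,a);o2,v2=ray(f2,b)
    s=np.linalg.lstsq(np.c_[v1,-v2],o2-o1,rcond=None)[0]
    p,q=o1+s[0]*v1,o2+s[1]*v2; return (p+q)/2,np.linalg.norm(p-q)
def proj(f,P):
    d=cal(f); return cv2.projectPoints(np.array(P,float).reshape(-1,3),d['rvec'],d['tvec'],d['camera_matrix'],d['distortion'])[0][:,0]
def crop(f,g,x0,y0,x1,y1,s):
    i=cv2.imread(f'pics/{f}.png')[y0:y1,x0:x1]; cv2.imwrite(f'pics/{g}.png',cv2.resize(i,None,fx=s,fy=s,interpolation=cv2.INTER_CUBIC))
E
python3 - <<'E'
from h import *
np.set_printoptions(precision=4,suppress=True)
a=snap('top','t0');b=snap('scene','s0')
cv2.imwrite('pics/both.png',np.vstack([a['color'],b['color']])[:, :]) 
for f in('t0','s0'):
    o,v=ray(f,(320,200));print(f,o,v,cal(f)['camera_matrix'][0,0])
print(env.observe(),env.tips_ahead)
E
```

```text
t0 [ 0.3105 -0.0486  1.6034] [ 0.1533 -0.0019 -0.9882] 431.0836412143013
s0 [1.6125 0.0539 0.8591] [-0.816  -0.0723 -0.5735] 423.21302695170624
{'time_s': 0.1, 'q': array([ 52.237 ,  21.8365,  74.3772,   0.003 ,  83.8583, -12.3366]), 'qvel': array([-0.006 ,  0.0264, -0.1798, -0.0374,  0.0694, -0.0512]), 'joint_efforts': array([  0.0039, -44.9219, -23.1659,  -0.0001,   0.0036,  -0.0001]), 'position': array([0.2361, 0.4967, 0.4042]), 'tool_rot': array([[ 0.4294,  0.9031, -0.0008],
       [ 0.9031, -0.4294, -0.001 ],
       [-0.0012, -0.0003, -1.    ]]), 'ft_force': array([0.2202, 0.3763, 0.0279]), 'wrist_torque': array([-0.0099,  0.0207, -0.0408]), 'grip_width': 0.0851967074380103} 0.1734
```

View pics/t0.png

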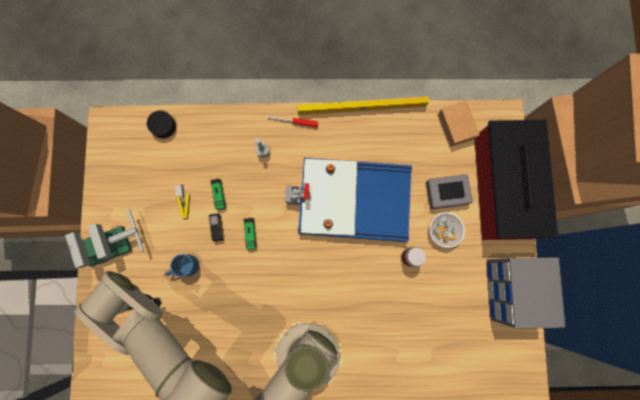

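View pics/s0.png

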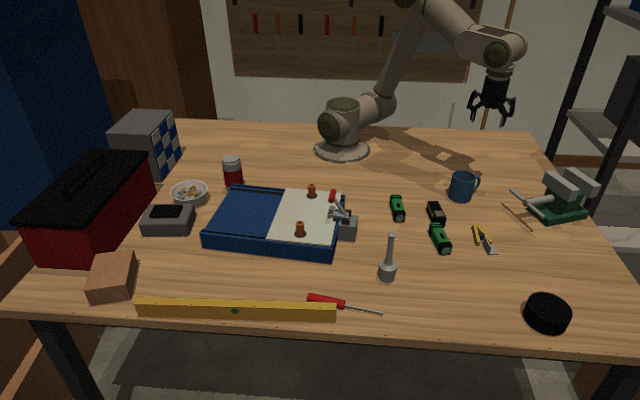

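The top view shows the locker with its corners at about (303,158), (411,165), (408,241) and (299,236), and the knobs at (331,169) and (328,224). The lever bar is at (307,192). The torches are at (218,194) and (250,234) and one pack is at (216,227). The scene view agrees. I'll enlarge both.

```bash
python3 - <<'E'
from h import *
crop('t0','c1',160,130,430,280,2.9)
crop('t0','c1b',280,150,420,250,5.6)
crop('s0','c2',190,160,510,290,2.5)
E
```

```text
(no output)
```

View pics/c1.png

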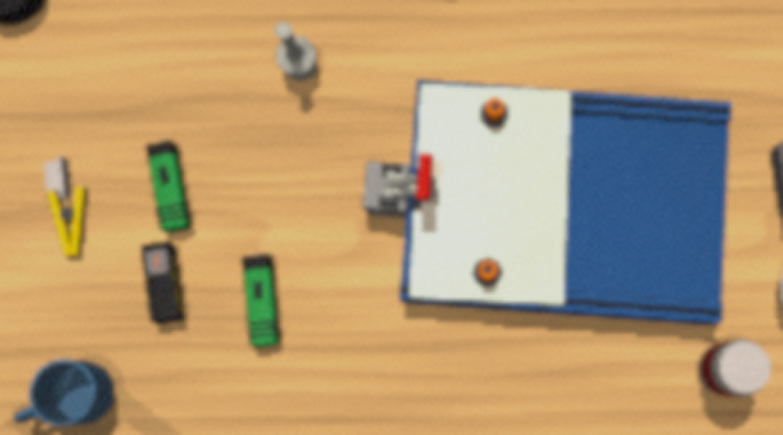

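View pics/c2.png

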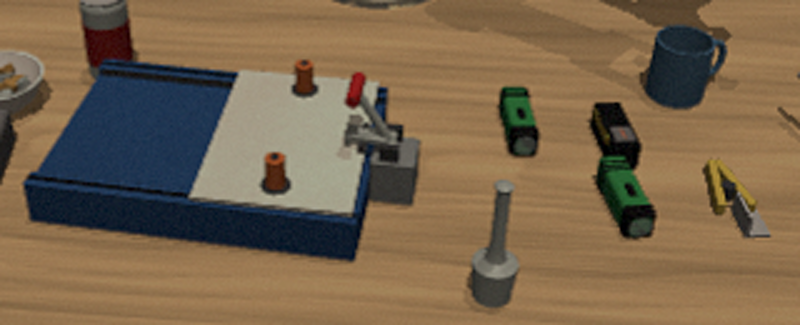

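View pics/c1b.png

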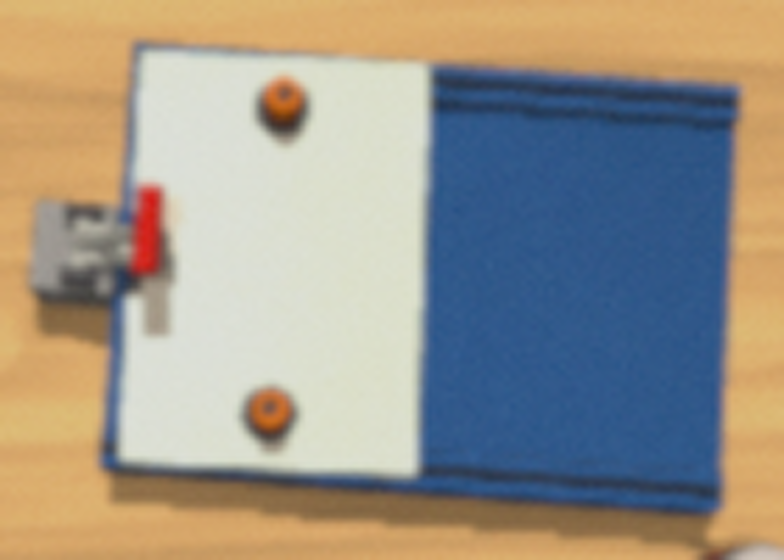

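```bash
cat >> h.py <<'E'
np.set_printoptions(precision=4,suppress=True)
def un(c,x0,y0,s): return ((c[0]+.5)/s-.5+x0,(c[1]+.5)/s-.5+y0)
E
python3 - <<'E'
from h import *
A=lambda c:un(c,280,150,5.6); B=lambda c:un(c,160,130,2.9); C=lambda c:un(c,190,160,2.5)
print('corners'); cs=np.array([atz('t0',A(c),.060) for c in [(133,43),(738,87),(720,508),(103,462)]])
print(cs); print('len',np.linalg.norm(cs-np.roll(cs,-1,0),axis=1),cs.mean(0))
kf=atz('t0',A((284,90)),.11);kn=atz('t0',A((269,401)),.11);print('knobs',kf,kn,np.linalg.norm(kf-kn))
print('kf tri',tri('t0',A((284,90)),'s0',C((275,157))),'kn',tri('t0',A((269,401)),'s0',C((305,64))))
print('bar tri',tri('t0',A((150,230)),'s0',C((357,90))))
for n,h,t,c2 in [('far',(162,150),(178,224),(625,190)),('near',(257,264),(264,341),(517,118)),('pack',(156,250),(167,316),(614,130))]:
    H=atz('t0',B(h),.038);T=atz('t0',B(t),.038); m=((h[0]+t[0])/2,(h[1]+t[1])/2)
    print(n,H,T,'len',np.linalg.norm(H-T),'mid',(H+T)/2,'yaw',np.degrees(np.arctan2(*(H-T)[1::-1])),'tri',tri('t0',B(m),'s0',C(c2)))
e=cs[[0,3]].mean(0)-cs[[1,2]].mean(0);f=cs[[0,1]].mean(0)-cs[[2,3]].mean(0)
print('yaw',np.degrees(np.arctan2(-e[0],e[1])),np.degrees(np.arctan2(f[1],f[0])), 'knob yaw',np.degrees(np.arctan2((kf-kn)[1],(kf-kn)[0])))
E
```

```text
corners
[[ 0.71    0.0074  0.06  ]
 [ 0.6744 -0.3884  0.06  ]
 [ 0.3997 -0.3642  0.06  ]
 [ 0.4348  0.0291  0.06  ]]
len [0.3974 0.2758 0.3948 0.276 ] [ 0.5547 -0.179   0.06  ]
knobs [ 0.665  -0.0899  0.11  ] [ 0.4672 -0.0769  0.11  ] 0.1981898003961977
kf tri (array([ 0.6648, -0.0891,  0.1106]), np.float64(0.001391394118810815)) kn (array([ 0.4671, -0.0758,  0.1106]), np.float64(0.002107750110254573))
bar tri (array([ 0.57  , -0.0031,  0.1443]), np.float64(0.004005683362382632))
far [0.629  0.3344 0.038 ] [0.5332 0.3121 0.038 ] len 0.09837769044512264 mid [0.5811 0.3233 0.038 ] yaw 13.13487326855028 tri (array([0.5833, 0.3285, 0.0253]), np.float64(0.004454797360042796))
near [0.4808 0.2114 0.038 ] [0.3841 0.2017 0.038 ] len 0.09718240415393976 mid [0.4325 0.2066 0.038 ] yaw 5.718356413754579 tri (array([0.4337, 0.2095, 0.0187]), np.float64(0.00042381304770660564))
pack [0.5004 0.3393 0.038 ] [0.417  0.3237 0.038 ] len 0.08488348574569958 mid [0.4587 0.3315 0.038 ] yaw 10.604849421292737 tri (array([0.4597, 0.334 , 0.026 ]), np.float64(0.0006401737957046734))
yaw -5.127979644226635 -4.781116127482736 knob yaw -3.7546341033807185
```

```bash
cat >> h.py <<'E'
from scipy.optimize import least_squares
def Rz(a): c,s=np.cos(a),np.sin(a); return np.array([[c,-s,0],[s,c,0],[0,0,1]])
def L2W(L,p): return np.array([L[0],L[1],0])+Rz(L[2])@(np.array(p,float)/1000)
def go(P,yaw):
    """increments to TCP P (grasp/tool down), tool-x at world yaw deg: turn first, then shift along turned axes (cm)"""
    o=env.observe();R=np.array(o['tool_rot']);a=np.degrees(np.arctan2(R[1,0],R[0,0]))
    d=(yaw-a+180)%360-180; c,s=np.cos(np.radians(yaw)),np.sin(np.radians(yaw))
    Rt=np.array([[c,s,0],[s,-c,0],[0,0,-1.]]); t=Rt.T@(np.array(P)-o['position'])*100
    print('yaw now %.1f wz %.3f rad (%.1f rows of .15)  xyz cm'%(a,-np.radians(d),abs(np.radians(d))/.149),t.round(2))
E
python3 - <<'E'
from h import *
A=lambda c:un(c,280,150,5.6); B=lambda c:un(c,160,130,2.9); C=lambda c:un(c,190,160,2.5)
obs=[('t0',A((133,43)),(140,200,60)),('t0',A((738,87)),(140,-200,60)),('t0',A((720,508)),(-140,-200,60)),('t0',A((103,462)),(-140,200,60)),
('t0',A((284,90)),(100,97.5,110)),('t0',A((269,401)),(-100,97.5,110)),('s0',C((275,157)),(100,97.5,110)),('s0',C((305,64)),(-100,97.5,110)),('t0',A((150,230)),(0,173.3,152)),('s0',C((30,178)),(140,-200,60)),('s0',C((101,62)),(-140,-200,60))]
f=lambda L:np.concatenate([proj(v,L2W(L,p))[0]-uv for v,uv,p in obs])
r=least_squares(f,[.555,-.179,-.09],loss='soft_l1');L=r.x;print(L,np.degrees(L[2]));print(f(L).reshape(-1,2).round(1))
np.save('L.npy',L)
print('bar',L2W(L,(0,173.3,143.7)),'kn',L2W(L,(-100,97.5,90)),'kf',L2W(L,(100,97.5,90)))
print('switch tri',tri('t0',B((258,290)),'s0',C((519,121))),tri('t0',B((165,174)),'s0',C((630,190))))
y=np.degrees(L[2])+90; 
go(L2W(L,(0,130,130+173.4+100)),y); go(L2W(L,(0,130,130+173.4)),y)
E
```

```text
[ 0.5556 -0.1788 -0.083 ] -4.7569177654546815
[[-0.4 -0.5]
 [ 0.3 -1.1]
 [ 0.7  0. ]
 [-0.8  0.6]
 [ 0.   0.4]
 [-1.   0.9]
 [-0.5 -0.2]
 [ 0.5 -0.3]
 [ 0.2 -0.4]
 [-3.4  2.3]
 [ 0.6 -1.7]]
bar [ 0.57   -0.0061  0.1437] kn [ 0.4641 -0.0734  0.09  ] kf [ 0.6634 -0.09    0.09  ]
switch tri (array([0.4491, 0.2112, 0.025 ]), np.float64(0.0015984498432431106)) (array([0.5979, 0.3313, 0.0378]), np.float64(0.0026040279006160987))
yaw now 64.6 wz -0.361 rad (2.4 rows of .15)  xyz cm [-51.67  37.44   0.08]
yaw now 64.6 wz -0.361 rad (2.4 rows of .15)  xyz cm [-51.67  37.44  10.08]
```

Call:
{"api": "step_arm", "payload": {"increments": [{"wz": -0.12,"gripper": 0},{"wz": -0.12},{"wz": -0.121},{"x": -3.04,"y": 2.2},{"x": -3.04,"y": 2.2},{"x": -3.04,"y": 2.2},{"x": -3.04,"y": 2.2},{"x": -3.04,"y": 2.2},{"x": -3.04,"y": 2.2},{"x": -3.04,"y": 2.2},{"x": -3.04,"y": 2.2},{"x": -3.04,"y": 2.2},{"x": -3.04,"y": 2.2},{"x": -3.04,"y": 2.2},{"x": -3.04,"y": 2.2},{"x": -3.04,"y": 2.2},{"x": -3.04,"y": 2.2},{"x": -3.04,"y": 2.2},{"x": -3.04,"y": 2.2},{"x": 0}], "newtons": 30}}

```text
invalid input at $.increments[0]: expected keys x, y, z, wx, wy, wz, gripper
```

```bash
python3 - <<'E'
from h import *
L=np.load('L.npy');y=np.degrees(L[2])+90
go(L2W(L,(0,135,130+173.4)),y);print(env.observe()['ft_force'])
E
```

```text
yaw now 64.6 wz -0.361 rad (2.4 rows of .15)  xyz cm [-51.17  37.44  10.08]
[0.2202 0.3763 0.0279]
```

Call:
{"api": "step_arm", "payload": {"increments": [{"x": 0,"y": 0,"z": 0,"wx": 0,"wy": 0,"wz": -0.12,"gripper": 0},{"x": 0,"y": 0,"z": 0,"wx": 0,"wy": 0,"wz": -0.12,"gripper": 0},{"x": 0,"y": 0,"z": 0,"wx": 0,"wy": 0,"wz": -0.121,"gripper": 0},{"x": -3.94,"y": 2.88,"z": 0,"wx": 0,"wy": 0,"wz": 0,"gripper": 0},{"x": -3.94,"y": 2.88,"z": 0,"wx": 0,"wy": 0,"wz": 0,"gripper": 0},{"x": -3.94,"y": 2.88,"z": 0,"wx": 0,"wy": 0,"wz": 0,"gripper": 0},{"x": -3.94,"y": 2.88,"z": 0,"wx": 0,"wy": 0,"wz": 0,"gripper": 0},{"x": -3.94,"y": 2.88,"z": 0,"wx": 0,"wy": 0,"wz": 0,"gripper": 0},{"x": -3.94,"y": 2.88,"z": 0,"wx": 0,"wy": 0,"wz": 0,"gripper": 0},{"x": -3.94,"y": 2.88,"z": 0,"wx": 0,"wy": 0,"wz": 0,"gripper": 0},{"x": -3.94,"y": 2.88,"z": 0,"wx": 0,"wy": 0,"wz": 0,"gripper": 0},{"x": -3.94,"y": 2.88,"z": 0,"wx": 0,"wy": 0,"wz": 0,"gripper": 0},{"x": -3.94,"y": 2.88,"z": 0,"wx": 0,"wy": 0,"wz": 0,"gripper": 0},{"x": -3.94,"y": 2.88,"z": 0,"wx": 0,"wy": 0,"wz": 0,"gripper": 0},{"x": -3.94,"y": 2.88,"z": 0,"wx": 0,"wy": 0,"wz": 0,"gripper": 0},{"x": -3.94,"y": 2.88,"z": 0,"wx": 0,"wy": 0,"wz": 0,"gripper": 0},{"x": 0,"y": 0,"z": 0,"wx": 0,"wy": 0,"wz": 0,"gripper": 0}], "newtons": 30}}

```text
time_s: 1.8
position: [0.5689, -0.0493, 0.4033]
tool_rot: [[0.088, 0.996, -0.001], [0.996, -0.088, -0.001], [-0.001, -0.001, -1.0]]
ft_force: [0.3, 0.0, -1.3]
grip_width: 0.0002
```

```bash
python3 - <<'E'
from h import *
L=np.load('L.npy');y=np.degrees(L[2])+90
go(L2W(L,(0,135,130+173.4)),y);print(env.observe()['ft_force'])
E
```

```text
yaw now 85.0 wz -0.005 rad (0.0 rows of .15)  xyz cm [ 0.49 -0.25  9.99]
[ 0.2845  0.041  -1.2822]
```

Call:
{"api": "step_arm", "payload": {"increments": [{"x": 0,"y": -0.25,"z": 5,"wx": 0,"wy": 0,"wz": 0,"gripper": 0},{"x": 0,"y": 0,"z": 5,"wx": 0,"wy": 0,"wz": 0,"gripper": 0},{"x": 2,"y": 0,"z": 0,"wx": 0,"wy": 0,"wz": 0,"gripper": 0},{"x": 2,"y": 0,"z": 0,"wx": 0,"wy": 0,"wz": 0,"gripper": 0},{"x": 1.5,"y": 0,"z": 0,"wx": 0,"wy": 0,"wz": 0,"gripper": 0},{"x": 1.5,"y": 0,"z": 0,"wx": 0,"wy": 0,"wz": 0,"gripper": 0},{"x": 1,"y": 0,"z": 0,"wx": 0,"wy": 0,"wz": 0,"gripper": 0},{"x": 0,"y": 0,"z": 0,"wx": 0,"wy": 0,"wz": 0,"gripper": 0}]}}

```text
time_s: 2.6
position: [0.5709, 0.0366, 0.3046]
tool_rot: [[0.081, 0.997, -0.0], [0.997, -0.081, 0.001], [0.001, -0.0, -1.0]]
ft_force: [0.1, 1.5, -0.6]
grip_width: -0.0004
```

Call:
{"api": "step_arm", "payload": {"increments": [{"x": 0.7,"y": 0,"z": 0,"wx": 0,"wy": 0,"wz": 0,"gripper": 0},{"x": 0.6,"y": 0,"z": 0,"wx": 0,"wy": 0,"wz": 0,"gripper": 0},{"x": 0,"y": 0,"z": 0,"wx": 0,"wy": 0,"wz": 0,"gripper": 0}]}}

```text
time_s: 2.9
position: [0.5721, 0.0455, 0.3046]
tool_rot: [[0.084, 0.996, -0.002], [0.996, -0.084, -0.009], [-0.009, -0.001, -1.0]]
ft_force: [-4.3, -24.4, -0.2]
grip_width: 0.0001
```

```bash
python3 - <<'E'
from h import *
L=np.load('L.npy');y=np.degrees(L[2])+90
go(L2W(L,(0,223,130+173.4)),y);print(env.observe()['ft_force'])
snap('scene','s1');snap('top','t1')
a=cv2.resize(cv2.imread('pics/s1.png')[160:290,260:440],None,fx=3,fy=3);b=cv2.resize(cv2.imread('pics/t1.png')[140:270,270:430],None,fx=3,fy=3)
cv2.imwrite('pics/m1.png',np.vstack([a[:,:480],b])[:, :480])
E
```

```text
yaw now 85.2 wz -0.001 rad (0.0 rows of .15)  xyz cm [-0.19  0.22  0.12]
[ -4.3245 -24.4422  -0.1839]
```

View pics/m1.png

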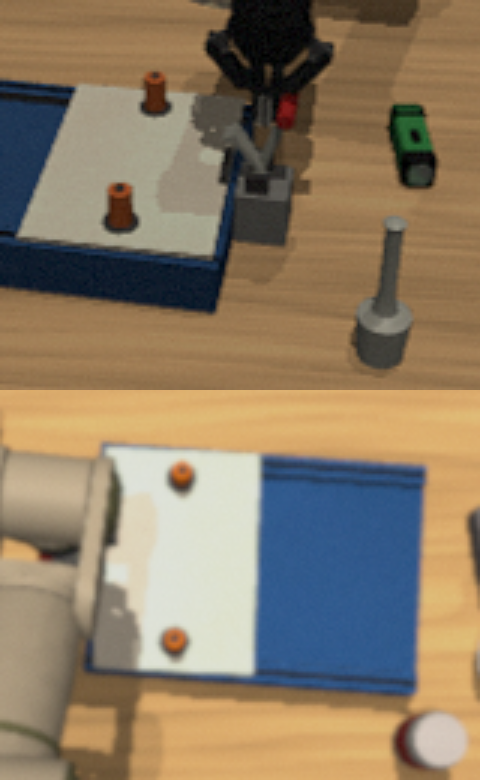

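The lever is open against its stop: the force is −24 N and in the scene crop the red bar leans to +y. Next, the near knob.

Call:
{"api": "step_arm", "payload": {"increments": [{"x": -1.5,"y": 0,"z": 0,"wx": 0,"wy": 0,"wz": 0,"gripper": 0},{"x": -3,"y": 0,"z": 0,"wx": 0,"wy": 0,"wz": 0,"gripper": 3.4},{"x": -4,"y": -2,"z": -1,"wx": 0,"wy": 0,"wz": 0,"gripper": 3.4},{"x": -2,"y": -4,"z": 0,"wx": 0,"wy": 0,"wz": 0,"gripper": 3.4},{"x": -1,"y": -4,"z": 0,"wx": 0,"wy": 0,"wz": 0,"gripper": 3.4},{"x": 0,"y": 0,"z": 0,"wx": 0,"wy": 0,"wz": 0,"gripper": 3.4}]}}

```text
time_s: 3.6
position: [0.4592, -0.0585, 0.3146]
tool_rot: [[0.085, 0.996, -0.003], [0.996, -0.085, 0.002], [0.001, -0.004, -1.0]]
ft_force: [-0.1, 0.8, -0.1]
grip_width: 0.0337
```

```bash
python3 - <<'E'
from h import *
L=np.load('L.npy');y=np.degrees(L[2])+90
go((.4655,-.075,.2545),y);o=env.observe();print(o['ft_force'],o['grip_width'])
E
```

```text
yaw now 85.1 wz -0.002 rad (0.0 rows of .15)  xyz cm [-1.59  0.76  6.01]
[-0.0623  0.7518 -0.1037] 0.03373055038406829
```

Call:
{"api": "step_arm", "payload": {"increments": [{"x": -1.6,"y": 0.76,"z": 0,"wx": 0,"wy": 0,"wz": 0,"gripper": 3.4},{"x": 0,"y": 0,"z": 3,"wx": 0,"wy": 0,"wz": 0,"gripper": 3.4},{"x": 0,"y": 0,"z": 3,"wx": 0,"wy": 0,"wz": 0,"gripper": 3.4},{"x": -0.5,"y": 0,"z": 0,"wx": 0,"wy": 0,"wz": 0,"gripper": 3.4},{"x": -0.5,"y": 0,"z": 0,"wx": 0,"wy": 0,"wz": 0,"gripper": 3.4},{"x": -0.5,"y": 0,"z": 0,"wx": 0,"wy": 0,"wz": 0,"gripper": 3.4},{"x": -0.5,"y": 0,"z": 0,"wx": 0,"wy": 0,"wz": 0,"gripper": 3.4}]}}

```text
time_s: 4.3
position: [0.4678, -0.0945, 0.2554]
tool_rot: [[0.083, 0.997, 0.0], [0.997, -0.083, 0.002], [0.002, -0.0, -1.0]]
ft_force: [0.6, 8.8, -6.9]
grip_width: 0.0341
```

```bash
python3 - <<'E'
from h import *
o=env.observe();print(o['ft_force'],o['grip_width'],o['position'])
L=np.load('L.npy');y=np.degrees(L[2])+90
kf=np.array([.664,-.0895]); u=Rz(L[2])@[0,1,0]
go((*kf,.3145),y)
snap('top','t2');crop('t2','t2c',280,140,430,250,5)
E
```

```text
[ 0.5923  8.7501 -6.8513] 0.034124194302618496 [ 0.4678 -0.0945  0.2554]
yaw now 85.2 wz -0.000 rad (0.0 rows of .15)  xyz cm [ 2.13 19.51 -5.91]
```

View pics/t2c.png

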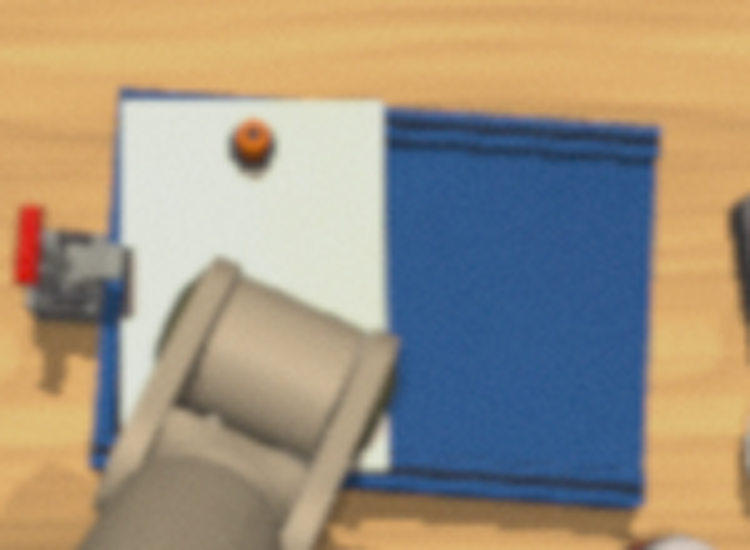

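Call:
{"api": "step_arm", "payload": {"increments": [{"x": 0.5,"y": 0,"z": 0,"wx": 0,"wy": 0,"wz": 0,"gripper": 3.4},{"x": 0,"y": 0,"z": -4.5,"wx": 0,"wy": 0,"wz": 0,"gripper": 3.4},{"x": 0.4,"y": 4.88,"z": 0,"wx": 0,"wy": 0,"wz": 0,"gripper": 3.4},{"x": 0.4,"y": 4.88,"z": 0,"wx": 0,"wy": 0,"wz": 0,"gripper": 3.4},{"x": 0.4,"y": 4.88,"z": 0,"wx": 0,"wy": 0,"wz": 0,"gripper": 3.4},{"x": 0.4,"y": 4.88,"z": 0,"wx": 0,"wy": 0,"wz": 0,"gripper": 3.4},{"x": 0,"y": 0,"z": 0,"wx": 0,"wy": 0,"wz": 0,"gripper": 3.4},{"x": 0,"y": 0,"z": 4.5,"wx": 0,"wy": 0,"wz": 0,"gripper": 3.4},{"x": 0,"y": 0,"z": 0,"wx": 0,"wy": 0,"wz": 0,"gripper": 3.4},{"x": -0.7,"y": 0,"z": 0,"wx": 0,"wy": 0,"wz": 0,"gripper": 3.4},{"x": -0.7,"y": 0,"z": 0,"wx": 0,"wy": 0,"wz": 0,"gripper": 3.4},{"x": -0.7,"y": 0,"z": 0,"wx": 0,"wy": 0,"wz": 0,"gripper": 3.4},{"x": -0.7,"y": 0,"z": 0,"wx": 0,"wy": 0,"wz": 0,"gripper": 3.4},{"x": -0.7,"y": 0,"z": 0,"wx": 0,"wy": 0,"wz": 0,"gripper": 3.4},{"x": 0,"y": 0,"z": 0,"wx": 0,"wy": 0,"wz": 0,"gripper": 3.4}]}}

```text
time_s: 5.85
position: [0.6606, -0.125, 0.2567]
tool_rot: [[0.083, 0.997, 0.001], [0.997, -0.083, 0.001], [0.001, 0.001, -1.0]]
ft_force: [-0.4, 4.5, -4.5]
grip_width: 0.0341
```

```bash
cat >> h.py <<'E'
def lk():
    L=np.load('L.npy');o=env.observe();p=Rz(-L[2])@(o['position']-[L[0],L[1],0])*1000
    R=np.array(o['tool_rot']);print('locker TCP',p.round(1),'tips z %.1f'%(p[2]-173.4),'f',np.array(o['ft_force']).round(1),'g %.4f'%o['grip_width'],'yaw rel %.2f'%(np.degrees(np.arctan2(R[1,0],R[0,0])-L[2])),'t',o['time_s']);return p
E
python3 -c "
from h import *
lk()"
```

```text
locker TCP [100.1  62.4 256.7] tips z 83.3 f [-0.4  4.5 -4.5] g 0.0341 yaw rel 90.00 t 5.85
```

Call:
{"api": "step_arm", "payload": {"increments": [{"x": 0.5,"y": 0,"z": 0,"wx": 0,"wy": 0,"wz": 0,"gripper": 3.4},{"x": 0,"y": 0,"z": -4.5,"wx": 0,"wy": 0,"wz": 0,"gripper": 3.4},{"x": 0.36,"y": -4.9,"z": 0,"wx": 0,"wy": 0,"wz": 0,"gripper": 3.4},{"x": 0.36,"y": -4.9,"z": 0,"wx": 0,"wy": 0,"wz": 0,"gripper": 3.4},{"x": 0.36,"y": -4.9,"z": 0,"wx": 0,"wy": 0,"wz": 0,"gripper": 3.4},{"x": 0.36,"y": -4.9,"z": 0,"wx": 0,"wy": 0,"wz": 0,"gripper": 3.4},{"x": 0,"y": 0,"z": 0,"wx": 0,"wy": 0,"wz": 0,"gripper": 3.4},{"x": 0,"y": 0,"z": 4.6,"wx": 0,"wy": 0,"wz": 0,"gripper": 3.4},{"x": 0,"y": 0,"z": 0,"wx": 0,"wy": 0,"wz": 0,"gripper": 3.4},{"x": -0.7,"y": 0,"z": 0,"wx": 0,"wy": 0,"wz": 0,"gripper": 3.4},{"x": -0.7,"y": 0,"z": 0,"wx": 0,"wy": 0,"wz": 0,"gripper": 3.4},{"x": -0.7,"y": 0,"z": 0,"wx": 0,"wy": 0,"wz": 0,"gripper": 3.4},{"x": -0.7,"y": 0,"z": 0,"wx": 0,"wy": 0,"wz": 0,"gripper": 3.4},{"x": -0.7,"y": 0,"z": 0,"wx": 0,"wy": 0,"wz": 0,"gripper": 3.4},{"x": 0,"y": 0,"z": 0,"wx": 0,"wy": 0,"wz": 0,"gripper": 3.4}]}}

```text
time_s: 7.35
position: [0.4646, -0.1246, 0.2553]
tool_rot: [[0.083, 0.997, 0.001], [0.997, -0.083, 0.001], [0.001, 0.001, -1.0]]
ft_force: [0.6, 4.4, -3.6]
grip_width: 0.0342
```

```bash
python3 -c "
from h import *
lk()"
```

```text
locker TCP [-95.2  46.5 255.3] tips z 81.9 f [ 0.6  4.4 -3.6] g 0.0342 yaw rel 89.98 t 7.35
```

Call:
{"api": "step_arm", "payload": {"increments": [{"x": 0.5,"y": 0,"z": 0,"wx": 0,"wy": 0,"wz": 0,"gripper": 3.4},{"x": 0,"y": 0,"z": -4.5,"wx": 0,"wy": 0,"wz": 0,"gripper": 3.4},{"x": 0.38,"y": 4.9,"z": 0,"wx": 0,"wy": 0,"wz": 0,"gripper": 3.4},{"x": 0.38,"y": 4.9,"z": 0,"wx": 0,"wy": 0,"wz": 0,"gripper": 3.4},{"x": 0.38,"y": 4.9,"z": 0,"wx": 0,"wy": 0,"wz": 0,"gripper": 3.4},{"x": 0.38,"y": 4.9,"z": 0,"wx": 0,"wy": 0,"wz": 0,"gripper": 3.4},{"x": 0,"y": 0,"z": 0,"wx": 0,"wy": 0,"wz": 0,"gripper": 3.4},{"x": 0,"y": 0,"z": 4.5,"wx": 0,"wy": 0,"wz": 0,"gripper": 3.4},{"x": 0,"y": 0,"z": 0,"wx": 0,"wy": 0,"wz": 0,"gripper": 3.4},{"x": -0.7,"y": 0,"z": 0,"wx": 0,"wy": 0,"wz": 0,"gripper": 3.4},{"x": -0.7,"y": 0,"z": 0,"wx": 0,"wy": 0,"wz": 0,"gripper": 3.4},{"x": -0.7,"y": 0,"z": 0,"wx": 0,"wy": 0,"wz": 0,"gripper": 3.4},{"x": -0.7,"y": 0,"z": 0,"wx": 0,"wy": 0,"wz": 0,"gripper": 3.4},{"x": -0.7,"y": 0,"z": 0,"wx": 0,"wy": 0,"wz": 0,"gripper": 3.4},{"x": 0,"y": 0,"z": 0,"wx": 0,"wy": 0,"wz": 0,"gripper": 3.4}]}}

```text
time_s: 8.85
position: [0.6581, -0.1552, 0.2557]
tool_rot: [[0.083, 0.997, 0.001], [0.997, -0.083, 0.001], [0.001, 0.001, -1.0]]
ft_force: [-0.3, 4.9, -4.0]
grip_width: 0.0339
```

```bash
python3 -c "
from h import *
lk();snap('top','t3');crop('t3','t3c',280,140,430,250,5)"
```

```text
locker TCP [100.1  32.  255.7] tips z 82.3 f [-0.3  4.9 -4. ] g 0.0339 yaw rel 90.00 t 8.85
```

View pics/t3c.png

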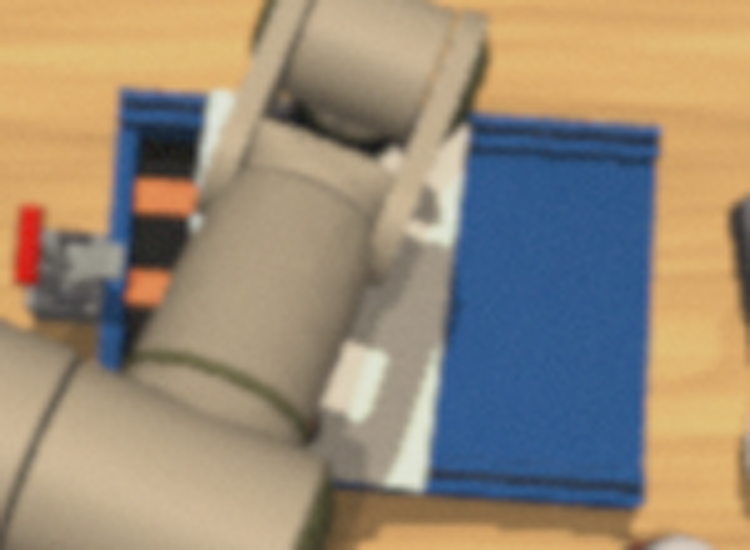

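Call:
{"api": "step_arm", "payload": {"increments": [{"x": 0.5,"y": 0,"z": 0,"wx": 0,"wy": 0,"wz": 0,"gripper": 3.4},{"x": 0,"y": 0,"z": -4.5,"wx": 0,"wy": 0,"wz": 0,"gripper": 3.4},{"x": 0.36,"y": -4.9,"z": 0,"wx": 0,"wy": 0,"wz": 0,"gripper": 3.4},{"x": 0.36,"y": -4.9,"z": 0,"wx": 0,"wy": 0,"wz": 0,"gripper": 3.4},{"x": 0.36,"y": -4.9,"z": 0,"wx": 0,"wy": 0,"wz": 0,"gripper": 3.4},{"x": 0.36,"y": -4.9,"z": 0,"wx": 0,"wy": 0,"wz": 0,"gripper": 3.4},{"x": 0,"y": 0,"z": 0,"wx": 0,"wy": 0,"wz": 0,"gripper": 3.4},{"x": 0,"y": 0,"z": 4.5,"wx": 0,"wy": 0,"wz": 0,"gripper": 3.4},{"x": 0,"y": 0,"z": 0,"wx": 0,"wy": 0,"wz": 0,"gripper": 3.4},{"x": -0.7,"y": 0,"z": 0,"wx": 0,"wy": 0,"wz": 0,"gripper": 3.4},{"x": -0.7,"y": 0,"z": 0,"wx": 0,"wy": 0,"wz": 0,"gripper": 3.4},{"x": -0.7,"y": 0,"z": 0,"wx": 0,"wy": 0,"wz": 0,"gripper": 3.4},{"x": -0.7,"y": 0,"z": 0,"wx": 0,"wy": 0,"wz": 0,"gripper": 3.4},{"x": -0.7,"y": 0,"z": 0,"wx": 0,"wy": 0,"wz": 0,"gripper": 3.4},{"x": 0,"y": 0,"z": 0,"wx": 0,"wy": 0,"wz": 0,"gripper": 3.4}]}}

```text
time_s: 10.4
position: [0.4621, -0.1549, 0.2551]
tool_rot: [[0.083, 0.997, 0.001], [0.997, -0.083, 0.001], [0.001, 0.001, -1.0]]
ft_force: [0.9, 3.5, -3.4]
grip_width: 0.0338
```

Call:
{"api": "step_arm", "payload": {"increments": [{"x": 0.5,"y": 0,"z": 0,"wx": 0,"wy": 0,"wz": 0,"gripper": 3.4},{"x": 0,"y": 0,"z": -4.5,"wx": 0,"wy": 0,"wz": 0,"gripper": 3.4},{"x": 0.38,"y": 4.9,"z": 0,"wx": 0,"wy": 0,"wz": 0,"gripper": 3.4},{"x": 0.38,"y": 4.9,"z": 0,"wx": 0,"wy": 0,"wz": 0,"gripper": 3.4},{"x": 0.38,"y": 4.9,"z": 0,"wx": 0,"wy": 0,"wz": 0,"gripper": 3.4},{"x": 0.38,"y": 4.9,"z": 0,"wx": 0,"wy": 0,"wz": 0,"gripper": 3.4},{"x": 0,"y": 0,"z": 0,"wx": 0,"wy": 0,"wz": 0,"gripper": 3.4},{"x": 0,"y": 0,"z": 4.5,"wx": 0,"wy": 0,"wz": 0,"gripper": 3.4},{"x": 0,"y": 0,"z": 0,"wx": 0,"wy": 0,"wz": 0,"gripper": 3.4},{"x": -0.7,"y": 0,"z": 0,"wx": 0,"wy": 0,"wz": 0,"gripper": 3.4},{"x": -0.7,"y": 0,"z": 0,"wx": 0,"wy": 0,"wz": 0,"gripper": 3.4},{"x": -0.7,"y": 0,"z": 0,"wx": 0,"wy": 0,"wz": 0,"gripper": 3.4},{"x": -0.7,"y": 0,"z": 0,"wx": 0,"wy": 0,"wz": 0,"gripper": 3.4},{"x": -0.7,"y": 0,"z": 0,"wx": 0,"wy": 0,"wz": 0,"gripper": 3.4},{"x": 0,"y": 0,"z": 0,"wx": 0,"wy": 0,"wz": 0,"gripper": 3.4}]}}

```text
time_s: 11.9
position: [0.6556, -0.1855, 0.2556]
tool_rot: [[0.083, 0.997, 0.001], [0.997, -0.083, 0.001], [0.001, 0.0, -1.0]]
ft_force: [-0.5, 4.9, -3.4]
grip_width: 0.0339
```

```bash
python3 -c "
from h import *
lk()"
```

```text
locker TCP [100.1   1.6 255.6] tips z 82.2 f [-0.5  4.9 -3.4] g 0.0339 yaw rel 90.00 t 11.9
```

Call:
{"api": "step_arm", "payload": {"increments": [{"x": 0.5,"y": 0,"z": 0,"wx": 0,"wy": 0,"wz": 0,"gripper": 3.4},{"x": 0,"y": 0,"z": -4.5,"wx": 0,"wy": 0,"wz": 0,"gripper": 3.4},{"x": 0.36,"y": -4.9,"z": 0,"wx": 0,"wy": 0,"wz": 0,"gripper": 3.4},{"x": 0.36,"y": -4.9,"z": 0,"wx": 0,"wy": 0,"wz": 0,"gripper": 3.4},{"x": 0.36,"y": -4.9,"z": 0,"wx": 0,"wy": 0,"wz": 0,"gripper": 3.4},{"x": 0.36,"y": -4.9,"z": 0,"wx": 0,"wy": 0,"wz": 0,"gripper": 3.4},{"x": 0,"y": 0,"z": 0,"wx": 0,"wy": 0,"wz": 0,"gripper": 3.4},{"x": 0,"y": 0,"z": 4.5,"wx": 0,"wy": 0,"wz": 0,"gripper": 3.4},{"x": 0,"y": 0,"z": 0,"wx": 0,"wy": 0,"wz": 0,"gripper": 3.4},{"x": -0.7,"y": 0,"z": 0,"wx": 0,"wy": 0,"wz": 0,"gripper": 3.4},{"x": -0.7,"y": 0,"z": 0,"wx": 0,"wy": 0,"wz": 0,"gripper": 3.4},{"x": -0.7,"y": 0,"z": 0,"wx": 0,"wy": 0,"wz": 0,"gripper": 3.4},{"x": -0.7,"y": 0,"z": 0,"wx": 0,"wy": 0,"wz": 0,"gripper": 3.4},{"x": -0.7,"y": 0,"z": 0,"wx": 0,"wy": 0,"wz": 0,"gripper": 3.4},{"x": 0,"y": 0,"z": 0,"wx": 0,"wy": 0,"wz": 0,"gripper": 3.4}]}}

```text
time_s: 13.4
position: [0.4596, -0.1851, 0.2552]
tool_rot: [[0.083, 0.997, 0.001], [0.997, -0.083, 0.001], [0.001, 0.001, -1.0]]
ft_force: [0.5, 3.7, -3.8]
grip_width: 0.0339
```

Call:
{"api": "step_arm", "payload": {"increments": [{"x": 0.5,"y": 0,"z": 0,"wx": 0,"wy": 0,"wz": 0,"gripper": 3.4},{"x": 0,"y": 0,"z": -4.5,"wx": 0,"wy": 0,"wz": 0,"gripper": 3.4},{"x": 0.38,"y": 4.9,"z": 0,"wx": 0,"wy": 0,"wz": 0,"gripper": 3.4},{"x": 0.38,"y": 4.9,"z": 0,"wx": 0,"wy": 0,"wz": 0,"gripper": 3.4},{"x": 0.38,"y": 4.9,"z": 0,"wx": 0,"wy": 0,"wz": 0,"gripper": 3.4},{"x": 0.38,"y": 4.9,"z": 0,"wx": 0,"wy": 0,"wz": 0,"gripper": 3.4},{"x": 0,"y": 0,"z": 0,"wx": 0,"wy": 0,"wz": 0,"gripper": 3.4},{"x": 0,"y": 0,"z": 4.5,"wx": 0,"wy": 0,"wz": 0,"gripper": 3.4},{"x": 0,"y": 0,"z": 0,"wx": 0,"wy": 0,"wz": 0,"gripper": 3.4},{"x": -0.7,"y": 0,"z": 0,"wx": 0,"wy": 0,"wz": 0,"gripper": 3.4},{"x": -0.7,"y": 0,"z": 0,"wx": 0,"wy": 0,"wz": 0,"gripper": 3.4},{"x": -0.7,"y": 0,"z": 0,"wx": 0,"wy": 0,"wz": 0,"gripper": 3.4},{"x": -0.7,"y": 0,"z": 0,"wx": 0,"wy": 0,"wz": 0,"gripper": 3.4},{"x": -0.7,"y": 0,"z": 0,"wx": 0,"wy": 0,"wz": 0,"gripper": 3.4},{"x": 0,"y": 0,"z": 0,"wx": 0,"wy": 0,"wz": 0,"gripper": 3.4}]}}

```text
time_s: 14.9
position: [0.6531, -0.2158, 0.2557]
tool_rot: [[0.083, 0.997, 0.001], [0.997, -0.083, 0.001], [0.001, 0.001, -1.0]]
ft_force: [0.1, 4.6, -4.3]
grip_width: 0.0339
```

```bash
python3 -c "
from h import *
lk()"
```

```text
locker TCP [100.1 -28.8 255.7] tips z 82.3 f [ 0.1  4.6 -4.3] g 0.0339 yaw rel 90.00 t 14.9
```

Call:
{"api": "step_arm", "payload": {"increments": [{"x": 0.5,"y": 0,"z": 0,"wx": 0,"wy": 0,"wz": 0,"gripper": 3.4},{"x": 0,"y": 0,"z": -4.5,"wx": 0,"wy": 0,"wz": 0,"gripper": 3.4},{"x": 0.36,"y": -4.9,"z": 0,"wx": 0,"wy": 0,"wz": 0,"gripper": 3.4},{"x": 0.36,"y": -4.9,"z": 0,"wx": 0,"wy": 0,"wz": 0,"gripper": 3.4},{"x": 0.36,"y": -4.9,"z": 0,"wx": 0,"wy": 0,"wz": 0,"gripper": 3.4},{"x": 0.36,"y": -4.9,"z": 0,"wx": 0,"wy": 0,"wz": 0,"gripper": 3.4},{"x": 0,"y": 0,"z": 0,"wx": 0,"wy": 0,"wz": 0,"gripper": 3.4},{"x": 0,"y": 0,"z": 4.5,"wx": 0,"wy": 0,"wz": 0,"gripper": 3.4},{"x": 0,"y": 0,"z": 0,"wx": 0,"wy": 0,"wz": 0,"gripper": 3.4},{"x": -0.7,"y": 0,"z": 0,"wx": 0,"wy": 0,"wz": 0,"gripper": 3.4},{"x": -0.7,"y": 0,"z": 0,"wx": 0,"wy": 0,"wz": 0,"gripper": 3.4},{"x": -0.7,"y": 0,"z": 0,"wx": 0,"wy": 0,"wz": 0,"gripper": 3.4},{"x": -0.7,"y": 0,"z": 0,"wx": 0,"wy": 0,"wz": 0,"gripper": 3.4},{"x": -0.7,"y": 0,"z": 0,"wx": 0,"wy": 0,"wz": 0,"gripper": 3.4},{"x": 0,"y": 0,"z": 0,"wx": 0,"wy": 0,"wz": 0,"gripper": 3.4}]}}

```text
time_s: 16.4
position: [0.4571, -0.2154, 0.2552]
tool_rot: [[0.083, 0.997, 0.001], [0.997, -0.083, 0.001], [0.001, 0.0, -1.0]]
ft_force: [-0.5, 4.7, -3.4]
grip_width: 0.034
```

Call:
{"api": "step_arm", "payload": {"increments": [{"x": 0.5,"y": 0,"z": 0,"wx": 0,"wy": 0,"wz": 0,"gripper": 3.4},{"x": 0,"y": 0,"z": -4.5,"wx": 0,"wy": 0,"wz": 0,"gripper": 3.4},{"x": 0.38,"y": 4.9,"z": 0,"wx": 0,"wy": 0,"wz": 0,"gripper": 3.4},{"x": 0.38,"y": 4.9,"z": 0,"wx": 0,"wy": 0,"wz": 0,"gripper": 3.4},{"x": 0.38,"y": 4.9,"z": 0,"wx": 0,"wy": 0,"wz": 0,"gripper": 3.4},{"x": 0.38,"y": 4.9,"z": 0,"wx": 0,"wy": 0,"wz": 0,"gripper": 3.4},{"x": 0,"y": 0,"z": 0,"wx": 0,"wy": 0,"wz": 0,"gripper": 3.4},{"x": 0,"y": 0,"z": 4.5,"wx": 0,"wy": 0,"wz": 0,"gripper": 3.4},{"x": 0,"y": 0,"z": 0,"wx": 0,"wy": 0,"wz": 0,"gripper": 3.4},{"x": -0.7,"y": 0,"z": 0,"wx": 0,"wy": 0,"wz": 0,"gripper": 3.4},{"x": -0.7,"y": 0,"z": 0,"wx": 0,"wy": 0,"wz": 0,"gripper": 3.4},{"x": -0.7,"y": 0,"z": 0,"wx": 0,"wy": 0,"wz": 0,"gripper": 3.4},{"x": -0.7,"y": 0,"z": 0,"wx": 0,"wy": 0,"wz": 0,"gripper": 3.4},{"x": -0.7,"y": 0,"z": 0,"wx": 0,"wy": 0,"wz": 0,"gripper": 3.4},{"x": 0,"y": 0,"z": 0,"wx": 0,"wy": 0,"wz": 0,"gripper": 3.4}]}}

```text
time_s: 17.9
position: [0.6505, -0.2462, 0.2556]
tool_rot: [[0.083, 0.997, 0.001], [0.997, -0.083, 0.001], [0.001, 0.0, -1.0]]
ft_force: [0.1, 5.3, -3.3]
grip_width: 0.0337
```

```bash
python3 -c "
from h import *
lk()"
```

```text
locker TCP [100.1 -59.2 255.6] tips z 82.2 f [ 0.1  5.3 -3.3] g 0.0337 yaw rel 90.00 t 17.9
```

Call:
{"api": "step_arm", "payload": {"increments": [{"x": 0.5,"y": 0,"z": 0,"wx": 0,"wy": 0,"wz": 0,"gripper": 3.4},{"x": 0,"y": 0,"z": -4.5,"wx": 0,"wy": 0,"wz": 0,"gripper": 3.4},{"x": 0.36,"y": -4.9,"z": 0,"wx": 0,"wy": 0,"wz": 0,"gripper": 3.4},{"x": 0.36,"y": -4.9,"z": 0,"wx": 0,"wy": 0,"wz": 0,"gripper": 3.4},{"x": 0.36,"y": -4.9,"z": 0,"wx": 0,"wy": 0,"wz": 0,"gripper": 3.4},{"x": 0.36,"y": -4.9,"z": 0,"wx": 0,"wy": 0,"wz": 0,"gripper": 3.4},{"x": 0,"y": 0,"z": 0,"wx": 0,"wy": 0,"wz": 0,"gripper": 3.4},{"x": 0,"y": 0,"z": 4.5,"wx": 0,"wy": 0,"wz": 0,"gripper": 3.4},{"x": 0,"y": 0,"z": 0,"wx": 0,"wy": 0,"wz": 0,"gripper": 3.4},{"x": -0.7,"y": 0,"z": 0,"wx": 0,"wy": 0,"wz": 0,"gripper": 3.4},{"x": -0.7,"y": 0,"z": 0,"wx": 0,"wy": 0,"wz": 0,"gripper": 3.4},{"x": -0.7,"y": 0,"z": 0,"wx": 0,"wy": 0,"wz": 0,"gripper": 3.4},{"x": -0.7,"y": 0,"z": 0,"wx": 0,"wy": 0,"wz": 0,"gripper": 3.4},{"x": -0.7,"y": 0,"z": 0,"wx": 0,"wy": 0,"wz": 0,"gripper": 3.4},{"x": 0,"y": 0,"z": 0,"wx": 0,"wy": 0,"wz": 0,"gripper": 3.4}]}}

```text
time_s: 19.4
position: [0.4546, -0.2457, 0.2552]
tool_rot: [[0.083, 0.997, 0.001], [0.997, -0.083, 0.001], [0.001, 0.0, -1.0]]
ft_force: [-0.7, 5.2, -3.3]
grip_width: 0.0338
```

Call:
{"api": "step_arm", "payload": {"increments": [{"x": 0.5,"y": 0,"z": 0,"wx": 0,"wy": 0,"wz": 0,"gripper": 3.4},{"x": 0,"y": 0,"z": -4.5,"wx": 0,"wy": 0,"wz": 0,"gripper": 3.4},{"x": 0.38,"y": 4.9,"z": 0,"wx": 0,"wy": 0,"wz": 0,"gripper": 3.4},{"x": 0.38,"y": 4.9,"z": 0,"wx": 0,"wy": 0,"wz": 0,"gripper": 3.4},{"x": 0.38,"y": 4.9,"z": 0,"wx": 0,"wy": 0,"wz": 0,"gripper": 3.4},{"x": 0.38,"y": 4.9,"z": 0,"wx": 0,"wy": 0,"wz": 0,"gripper": 3.4},{"x": 0,"y": 0,"z": 0,"wx": 0,"wy": 0,"wz": 0,"gripper": 3.4},{"x": 0,"y": 0,"z": 4.5,"wx": 0,"wy": 0,"wz": 0,"gripper": 3.4},{"x": 0,"y": 0,"z": 0,"wx": 0,"wy": 0,"wz": 0,"gripper": 3.4},{"x": -0.7,"y": 0,"z": 0,"wx": 0,"wy": 0,"wz": 0,"gripper": 3.4},{"x": -0.7,"y": 0,"z": 0,"wx": 0,"wy": 0,"wz": 0,"gripper": 3.4},{"x": -0.7,"y": 0,"z": 0,"wx": 0,"wy": 0,"wz": 0,"gripper": 3.4},{"x": -0.5,"y": 0,"z": 0,"wx": 0,"wy": 0,"wz": 0,"gripper": 3.4},{"x": -0.2,"y": 0,"z": 0,"wx": 0,"wy": 0,"wz": 0,"gripper": 3.4},{"x": 0,"y": 0,"z": 0,"wx": 0,"wy": 0,"wz": 0,"gripper": 3.4}]}}

```text
time_s: 20.9
position: [0.6487, -0.2693, 0.2559]
tool_rot: [[0.083, 0.997, 0.001], [0.997, -0.083, 0.001], [0.001, 0.001, -1.0]]
ft_force: [0.4, 5.3, -3.7]
grip_width: 0.0342
```

```bash
python3 -c "
from h import *
lk()"
```

```text
locker TCP [100.2 -82.4 255.9] tips z 82.5 f [ 0.4  5.3 -3.7] g 0.0342 yaw rel 90.01 t 20.9
```

Call:
{"api": "step_arm", "payload": {"increments": [{"x": 0.5,"y": 0,"z": 0,"wx": 0,"wy": 0,"wz": 0,"gripper": 3.4},{"x": 0,"y": 0,"z": -4.5,"wx": 0,"wy": 0,"wz": 0,"gripper": 3.4},{"x": 0.19,"y": -4.9,"z": 0,"wx": 0,"wy": 0,"wz": 0,"gripper": 3.4},{"x": 0.19,"y": -4.9,"z": 0,"wx": 0,"wy": 0,"wz": 0,"gripper": 3.4},{"x": 0.19,"y": -4.9,"z": 0,"wx": 0,"wy": 0,"wz": 0,"gripper": 3.4},{"x": 0.19,"y": -4.9,"z": 0,"wx": 0,"wy": 0,"wz": 0,"gripper": 3.4},{"x": 0,"y": 0,"z": 0,"wx": 0,"wy": 0,"wz": 0,"gripper": 3.4},{"x": 0,"y": 0,"z": 4.5,"wx": 0,"wy": 0,"wz": 0,"gripper": 3.4},{"x": 0,"y": 0,"z": 0,"wx": 0,"wy": 0,"wz": 0,"gripper": 3.4},{"x": -0.6,"y": 0,"z": 0,"wx": 0,"wy": 0,"wz": 0,"gripper": 3.4},{"x": -0.5,"y": 0,"z": 0,"wx": 0,"wy": 0,"wz": 0,"gripper": 3.4},{"x": -0.3,"y": 0,"z": 0,"wx": 0,"wy": 0,"wz": 0,"gripper": 3.4},{"x": -0.2,"y": 0,"z": 0,"wx": 0,"wy": 0,"wz": 0,"gripper": 3.4},{"x": 0,"y": 0,"z": 0,"wx": 0,"wy": 0,"wz": 0,"gripper": 3.4}]}}

```text
time_s: 22.3
position: [0.4537, -0.2565, 0.2552]
tool_rot: [[0.083, 0.997, 0.001], [0.997, -0.083, 0.001], [0.001, 0.001, -1.0]]
ft_force: [0.7, 4.4, -4.3]
grip_width: 0.0339
```

```bash
python3 -c "
from h import *
lk()"
```

```text
locker TCP [-95.2 -85.9 255.2] tips z 81.8 f [ 0.7  4.4 -4.3] g 0.0339 yaw rel 90.02 t 22.3
```

Call:
{"api": "step_arm", "payload": {"increments": [{"x": -0.2,"y": 0,"z": 0,"wx": 0,"wy": 0,"wz": 0,"gripper": 3.4},{"x": -0.2,"y": 0,"z": 0,"wx": 0,"wy": 0,"wz": 0,"gripper": 3.4},{"x": 0,"y": 0,"z": 0,"wx": 0,"wy": 0,"wz": 0,"gripper": 3.4}]}}

```text
time_s: 22.6
position: [0.4534, -0.2604, 0.2552]
tool_rot: [[0.082, 0.997, 0.001], [0.997, -0.082, 0.001], [0.001, 0.001, -1.0]]
ft_force: [-0.2, 5.7, -3.0]
grip_width: 0.0339
```

```bash
python3 -c "
from h import *
lk()"
```

```text
locker TCP [-95.2 -89.8 255.2] tips z 81.8 f [-0.2  5.7 -3. ] g 0.0339 yaw rel 90.02 t 22.6
```

Call:
{"api": "step_arm", "payload": {"increments": [{"x": 0.5,"y": 0,"z": 0,"wx": 0,"wy": 0,"wz": 0,"gripper": 3.4},{"x": 0,"y": 0,"z": -4.5,"wx": 0,"wy": 0,"wz": 0,"gripper": 3.4},{"x": 5,"y": 0,"z": -2,"wx": 0,"wy": 0,"wz": 0,"gripper": 3.4},{"x": 5,"y": 0,"z": -2,"wx": 0,"wy": 0,"wz": 0,"gripper": 3.4},{"x": 5,"y": 0,"z": -2,"wx": 0,"wy": 0,"wz": 0,"gripper": 3.4},{"x": 5,"y": 0,"z": -2,"wx": 0,"wy": 0,"wz": 0,"gripper": 3.4},{"x": 5,"y": 0,"z": -2,"wx": 0,"wy": 0,"wz": 0,"gripper": 3.4},{"x": 5,"y": 0,"z": -2,"wx": 0,"wy": 0,"wz": 0,"gripper": 3.4}]}}

```text
time_s: 23.4
position: [0.4761, 0.024, 0.4129]
tool_rot: [[0.083, 0.997, 0.004], [0.997, -0.083, -0.001], [-0.001, 0.004, -1.0]]
ft_force: [0.9, -0.3, -0.2]
grip_width: 0.0344
```

```bash
python3 -c "
from h import *
lk();snap('top','t4');snap('scene','s4');crop('t4','t4c',280,150,420,250,5.6)"
```

```text
locker TCP [-96.1 195.6 412.9] tips z 239.5 f [ 0.9 -0.3 -0.2] g 0.0344 yaw rel 90.01 t 23.4
```

View pics/t4c.png

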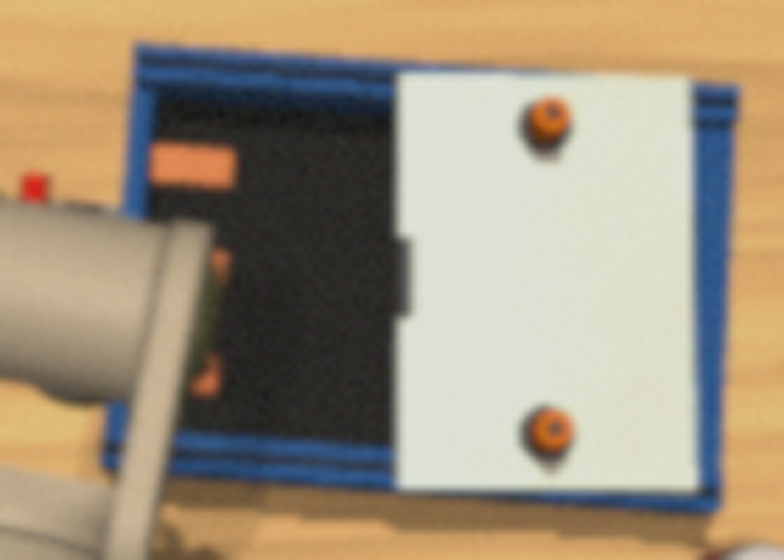

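```bash
python3 -c "
from h import *
L=np.load('L.npy')
A=lambda c:un(c,280,150,5.6)
for c in [(550,113),(553,423)]:
    w=atz('t4',A(c),.11); print(w,(Rz(-L[2])@(w-[L[0],L[1],0])*1000).round(1))
for c in [(284,90),(269,401)]:
    w=atz('t0',A(c),.11); print(w,(Rz(-L[2])@(w-[L[0],L[1],0])*1000).round(1))
go(L2W(L,(100,-74,256+45)),np.degrees(L[2])+90)
"
```

```text
[ 0.6475 -0.2578  0.11  ] [ 98.1 -71.1 110. ]
[ 0.4509 -0.2528  0.11  ] [-98.3 -82.4 110. ]
[ 0.665  -0.0899  0.11  ] [101.6  97.7 110. ]
[ 0.4672 -0.0769  0.11  ] [-96.6  94.3 110. ]
yaw now 85.6 wz 0.006 rad (0.0 rows of .15)  xyz cm [-27.2   19.63  11.34]
```

Call:
{"api": "step_arm", "payload": {"increments": [{"x": -4,"y": 2.8,"z": 0,"wx": 0,"wy": 0,"wz": 0,"gripper": 3.4},{"x": -4,"y": 2.8,"z": 0,"wx": 0,"wy": 0,"wz": 0,"gripper": 3.4},{"x": -4,"y": 2.8,"z": 0,"wx": 0,"wy": 0,"wz": 0,"gripper": 3.4},{"x": -4,"y": 2.8,"z": 0,"wx": 0,"wy": 0,"wz": 0,"gripper": 3.4},{"x": -4,"y": 2.8,"z": 2.5,"wx": 0,"wy": 0,"wz": 0,"gripper": 3.4},{"x": -4,"y": 2.8,"z": 4,"wx": 0,"wy": 0,"wz": 0,"gripper": 3.4},{"x": -3.2,"y": 2.8,"z": 4,"wx": 0,"wy": 0,"wz": 0,"gripper": 3.4},{"x": 0,"y": 0,"z": 0,"wx": 0,"wy": 0,"wz": 0,"gripper": 3.4},{"x": 0,"y": 0,"z": 0,"wx": 0,"wy": 0,"wz": 0,"gripper": 3.4}]}}

```text
time_s: 24.4
position: [0.6383, -0.2488, 0.3214]
tool_rot: [[0.084, 0.996, -0.0], [0.996, -0.084, -0.0], [-0.0, -0.0, -1.0]]
ft_force: [-0.3, 0.2, 0.4]
grip_width: 0.034
```

```bash
python3 -c "
from h import *
lk()"
```

```text
locker TCP [ 88.2 -62.9 321.4] tips z 148.0 f [-0.3  0.2  0.4] g 0.0340 yaw rel 89.94 t 24.4
```

Shift to locker (98, −72), go down, and push a little.

Call:
{"api": "step_arm", "payload": {"increments": [{"x": -0.9,"y": 1,"z": 2,"wx": 0,"wy": 0,"wz": 0,"gripper": 3.4},{"x": 0,"y": 0,"z": 4.6,"wx": 0,"wy": 0,"wz": 0,"gripper": 3.4},{"x": 0,"y": 0,"z": 0,"wx": 0,"wy": 0,"wz": 0,"gripper": 3.4},{"x": -0.5,"y": 0,"z": 0,"wx": 0,"wy": 0,"wz": 0,"gripper": 3.4},{"x": -0.4,"y": 0,"z": 0,"wx": 0,"wy": 0,"wz": 0,"gripper": 3.4},{"x": -0.4,"y": 0,"z": 0,"wx": 0,"wy": 0,"wz": 0,"gripper": 3.4},{"x": 0,"y": 0,"z": 0,"wx": 0,"wy": 0,"wz": 0,"gripper": 3.4}]}}

```text
time_s: 25.1
position: [0.6468, -0.27, 0.2592]
tool_rot: [[0.082, 0.997, 0.005], [0.997, -0.082, -0.001], [-0.0, 0.005, -1.0]]
ft_force: [0.1, 5.2, 2.9]
grip_width: 0.0343
```

```bash
python3 -c "
from h import *
lk()"
```

```text
locker TCP [ 98.4 -83.3 259.2] tips z 85.8 f [0.1 5.2 2.9] g 0.0343 yaw rel 90.04 t 25.1
```

Call:
{"api": "step_arm", "payload": {"increments": [{"x": -0.3,"y": 0,"z": 0,"wx": 0,"wy": 0,"wz": 0,"gripper": 3.4},{"x": -0.3,"y": 0,"z": 0,"wx": 0,"wy": 0,"wz": 0,"gripper": 3.4},{"x": 0,"y": 0,"z": 0,"wx": 0,"wy": 0,"wz": 0,"gripper": 3.4}]}}

```text
time_s: 25.4
position: [0.6463, -0.2758, 0.2592]
tool_rot: [[0.082, 0.997, 0.004], [0.997, -0.082, -0.0], [-0.0, 0.004, -1.0]]
ft_force: [0.6, 4.6, 3.8]
grip_width: 0.0339
```

```bash
python3 -c "
from h import *
lk()"
```

```text
locker TCP [ 98.4 -89.1 259.2] tips z 85.8 f [0.6 4.6 3.8] g 0.0339 yaw rel 90.06 t 25.4
```

Call:
{"api": "step_arm", "payload": {"increments": [{"x": 0.5,"y": 0,"z": 0,"wx": 0,"wy": 0,"wz": 0,"gripper": 3.4},{"x": 0,"y": 0,"z": -4.5,"wx": 0,"wy": 0,"wz": 0,"gripper": 3.4},{"x": 4.5,"y": 0,"z": -2,"wx": 0,"wy": 0,"wz": 0,"gripper": 8.5},{"x": 4.5,"y": 0,"z": -2,"wx": 0,"wy": 0,"wz": 0,"gripper": 8.5},{"x": 4.5,"y": 0,"z": -2,"wx": 0,"wy": 0,"wz": 0,"gripper": 8.5},{"x": 4.5,"y": 0,"z": -2,"wx": 0,"wy": 0,"wz": 0,"gripper": 8.5},{"x": 4.5,"y": 0,"z": -2,"wx": 0,"wy": 0,"wz": 0,"gripper": 8.5},{"x": 4.5,"y": 0,"z": -2,"wx": 0,"wy": 0,"wz": 0,"gripper": 8.5},{"x": 4.5,"y": 0,"z": 0,"wx": 0,"wy": 0,"wz": 0,"gripper": 8.5}]}}

```text
time_s: 26.3
position: [0.6716, 0.0444, 0.4259]
tool_rot: [[0.083, 0.997, 0.009], [0.997, -0.083, -0.001], [-0.001, 0.009, -1.0]]
ft_force: [0.2, 0.4, 0.6]
grip_width: 0.0851
```

```bash
cat >> h.py <<'E'
def knobs(f):
    L=np.load('L.npy');i=cv2.imread(f'pics/{f}.png');h=cv2.cvtColor(i,cv2.COLOR_BGR2HSV)
    m=cv2.inRange(h,(3,150,90),(16,255,255)); m[:150]=0;m[250:]=0;m[:,:320 if f!='t0' else 315]=0;m[:,420:]=0
    n,_,st,ce=cv2.connectedComponentsWithStats(m)
    for k in range(1,n):
        if st[k,4]>8:
            w=atz(f,ce[k],.1);print(f,ce[k],st[k,4],(Rz(-L[2])@(w-[L[0],L[1],0])*1000).round(1))
E
python3 -c "
from h import *
lk();snap('top','t5');snap('scene','s5')
knobs('t0');knobs('t4');knobs('t5')
crop('t5','t5c',160,130,430,280,2.9)"
```

```text
locker TCP [ 97.1 232.1 425.9] tips z 252.5 f [0.2 0.4 0.6] g 0.0851 yaw rel 90.01 t 26.3
t0 [330.1333 168.    ] 30 [ 95.4  97.7 100. ]
t0 [327.8125 223.1562] 32 [-102.3   93.1  100. ]
t4 [377.4839 171.1935] 31 [ 95.2 -71.4 100. ]
t4 [320.4545 179.2727] 11 [ 52.1 129.4 100. ]
t4 [377.6364 226.7273] 33 [-103.   -81.5  100. ]
t5 [380.3438 171.4688] 32 [ 94.9 -81.6 100. ]
t5 [320.4545 179.2727] 11 [ 52.1 129.4 100. ]
t5 [374.7812 226.8125] 32 [-104.   -71.5  100. ]
```

View pics/t5c.png

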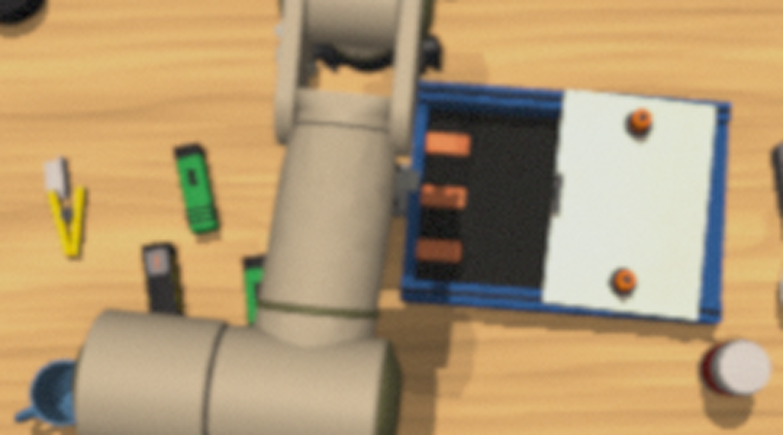

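The far torch has been knocked sideways: in the crop it moved from (169,188) to (196,190). The other two things are unmoved, and the bay is open. Each push at the stop swings the opposite end back while the mean stays the same, so the shutter is on its stop.

```bash
cat >> h.py <<'E'
def torches(f,z=.034):
    i=cv2.imread(f'pics/{f}.png');h=cv2.cvtColor(i,cv2.COLOR_BGR2HSV);m=cv2.inRange(h,(45,110,50),(80,255,255))
    n,l,st,ce=cv2.connectedComponentsWithStats(cv2.dilate(m,np.ones((2,2))))
    for k in range(1,n):
        if st[k,4]>60 and 160<ce[k][0]<300 and 150<ce[k][1]<280:
            p=np.argwhere(l==k)[:,::-1]; W=np.array([atz(f,q,z)[:2] for q in p]);c=W.mean(0);w,v=np.linalg.eigh(np.cov((W-c).T));a=v[:,1]*np.sign(v[0,1])
            e=(W-c)@a;b=(W-c)@v[:,0];print(f,'green',ce[k],c,'yaw %.1f'%np.degrees(np.arctan2(a[1],a[0])),'len',np.ptp(e),'wid',np.ptp(b),'mid',c+a*.0075)
E
python3 -c "
from h import *
torches('t0');torches('t5')
B=lambda c:un(c,160,130,2.9)
H=atz('t5',B((189,149)),.038);T=atz('t5',B((206,227)),.038);print((H+T)/2,H-T,np.linalg.norm(H-T))
"
```

```text
t0 green [218.3972 196.0314] [0.5746 0.3236] yaw 11.8 len 0.10511929826004027 wid 0.03879429308610123 mid [0.5819 0.3252]
t0 green [250.1809 235.5461] [0.4269 0.2047] yaw 5.7 len 0.102799421023481 wid 0.03790660008846593 mid [0.4344 0.2054]
t5 green [227.9895 196.5825] [0.572  0.2881] yaw 13.2 len 0.10510987286917645 wid 0.03874711384117398 mid [0.5793 0.2898]
t5 green [246.9326 230.1798] [0.4466 0.2167] yaw -1.5 len 0.06948635629983049 wid 0.022232022757319413 mid [0.4541 0.2165]
[0.5793 0.2882 0.038 ] [0.1009 0.0234 0.    ] 0.10360715895324288
```

```bash
python3 -c "
from h import *
go((.580,.2885,.30),103)
"
```

```text
yaw now 85.6 wz -0.304 rad (2.0 rows of .15)  xyz cm [25.52 -3.52 12.31]
```

Call:
{"api": "step_arm", "payload": {"increments": [{"x": 0,"y": 0,"z": 0,"wx": 0,"wy": 0,"wz": -0.1,"gripper": 8.5},{"x": 0,"y": 0,"z": 0,"wx": 0,"wy": 0,"wz": -0.1,"gripper": 8.5},{"x": 0,"y": 0,"z": 0,"wx": 0,"wy": 0,"wz": -0.104,"gripper": 8.5},{"x": 4.25,"y": -0.59,"z": 1.5,"wx": 0,"wy": 0,"wz": 0,"gripper": 8.5},{"x": 4.25,"y": -0.59,"z": 1.5,"wx": 0,"wy": 0,"wz": 0,"gripper": 8.5},{"x": 4.25,"y": -0.59,"z": 1.5,"wx": 0,"wy": 0,"wz": 0,"gripper": 8.5},{"x": 4.25,"y": -0.59,"z": 2.2,"wx": 0,"wy": 0,"wz": 0,"gripper": 8.5},{"x": 4.25,"y": -0.59,"z": 2.2,"wx": 0,"wy": 0,"wz": 0,"gripper": 8.5},{"x": 4.25,"y": -0.59,"z": 2.2,"wx": 0,"wy": 0,"wz": 0,"gripper": 8.5},{"x": 0,"y": 0,"z": 0,"wx": 0,"wy": 0,"wz": 0,"gripper": 8.5}]}}

```text
time_s: 27.4
position: [0.5797, 0.2868, 0.3076]
tool_rot: [[-0.224, 0.975, -0.004], [0.975, 0.224, -0.001], [0.0, -0.004, -1.0]]
ft_force: [0.0, -1.2, -0.5]
grip_width: 0.0846
```

```bash
python3 -c "
from h import *
go((.580,.2885,.18),103)
snap('scene','s6');crop('s6','s6c',380,160,520,280,5)
"
```

```text
yaw now 102.9 wz -0.001 rad (0.0 rows of .15)  xyz cm [ 0.16  0.07 12.76]
```

View pics/s6c.png

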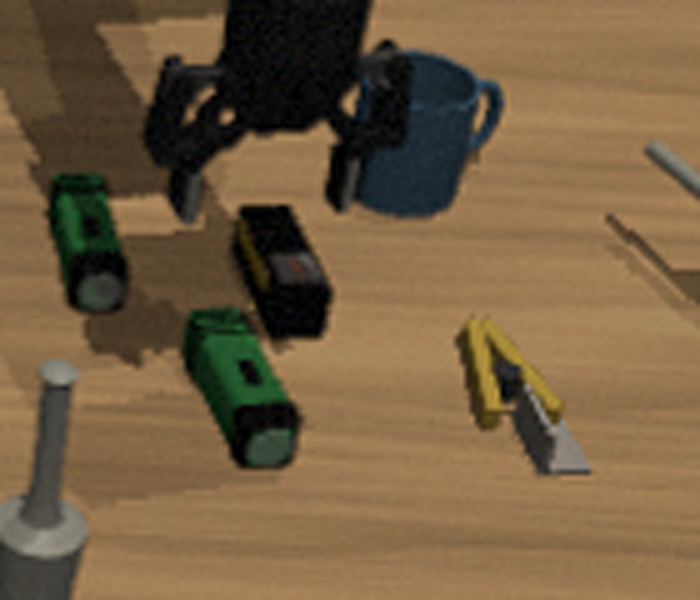

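The scene crop shows the far torch under the gripper, near (240,390), clear of the pack at (285,270). I'll grasp it.

Call:
{"api": "step_arm", "payload": {"increments": [{"x": 0.16,"y": 0.07,"z": 4.2,"wx": 0,"wy": 0,"wz": 0,"gripper": 8.5},{"x": 0,"y": 0,"z": 4.2,"wx": 0,"wy": 0,"wz": 0,"gripper": 8.5},{"x": 0,"y": 0,"z": 3.4,"wx": 0,"wy": 0,"wz": 0,"gripper": 8.5},{"x": 0,"y": 0,"z": 0.9,"wx": 0,"wy": 0,"wz": 0,"gripper": 8.5},{"x": 0,"y": 0,"z": 0,"wx": 0,"wy": 0,"wz": 0,"gripper": 2},{"x": 0,"y": 0,"z": 0,"wx": 0,"wy": 0,"wz": 0,"gripper": 2},{"x": 0,"y": 0,"z": 0,"wx": 0,"wy": 0,"wz": 0,"gripper": 2},{"x": 0,"y": 0,"z": 0,"wx": 0,"wy": 0,"wz": 0,"gripper": 2},{"x": 0,"y": 0,"z": 0,"wx": 0,"wy": 0,"wz": 0,"gripper": 2}], "newtons": 50}}

```text
time_s: 28.35
position: [0.5828, 0.2855, 0.185]
tool_rot: [[-0.22, 0.976, 0.004], [0.976, 0.22, 0.001], [0.0, 0.005, -1.0]]
ft_force: [-1.4, 0.8, 8.4]
grip_width: 0.0351
```

```bash
python3 -c "
from h import *
lk()
"
```

```text
locker TCP [-11.5 464.9 185. ] tips z 11.6 f [-1.4  0.8  8.4] g 0.0351 yaw rel 107.44 t 28.35
```

Call:
{"api": "step_arm", "payload": {"increments": [{"x": 0,"y": 0,"z": -4,"wx": 0,"wy": 0,"wz": 0,"gripper": 2},{"x": 0,"y": 0,"z": -4,"wx": 0,"wy": 0,"wz": 0,"gripper": 2},{"x": 0,"y": 0,"z": -3.5,"wx": 0,"wy": 0,"wz": 0.1443,"gripper": 2},{"x": 0,"y": 0,"z": -3.5,"wx": 0,"wy": 0,"wz": 0.1443,"gripper": 2},{"x": 0,"y": 0,"z": -3.5,"wx": 0,"wy": 0,"wz": 0.1443,"gripper": 2},{"x": 0,"y": 0,"z": -3,"wx": 0,"wy": 0,"wz": 0.1443,"gripper": 2},{"x": 0,"y": 0,"z": 0,"wx": 0,"wy": 0,"wz": 0.1443,"gripper": 2},{"x": 0,"y": 0,"z": 0,"wx": 0,"wy": 0,"wz": 0.1443,"gripper": 2},{"x": 0,"y": 0,"z": 0,"wx": 0,"wy": 0,"wz": 0.1443,"gripper": 2},{"x": 0,"y": 0,"z": 0,"wx": 0,"wy": 0,"wz": 0.1443,"gripper": 2},{"x": 0,"y": 0,"z": 0,"wx": 0,"wy": 0,"wz": 0.1443,"gripper": 2},{"x": 0,"y": 0,"z": 0,"wx": 0,"wy": 0,"wz": 0.1443,"gripper": 2},{"x": 0,"y": 0,"z": 0,"wx": 0,"wy": 0,"wz": 0.1443,"gripper": 2},{"x": 0,"y": 0,"z": 0,"wx": 0,"wy": 0,"wz": 0.1443,"gripper": 2},{"x": 0,"y": 0,"z": 0,"wx": 0,"wy": 0,"wz": 0.1443,"gripper": 2},{"x": 0,"y": 0,"z": 0,"wx": 0,"wy": 0,"wz": 0,"gripper": 2}]}}

```text
time_s: 29.95
position: [0.5821, 0.2851, 0.398]
tool_rot: [[0.996, -0.085, 0.001], [-0.085, -0.996, -0.0], [0.001, 0.0, -1.0]]
ft_force: [-0.8, -0.7, -1.4]
grip_width: 0.0352
```

```bash
python3 -c "
from h import *
lk();L=np.load('L.npy');y=np.degrees(L[2])
go(L2W(L,(66,106,400)),y);go(L2W(L,(66,106,197)),y)
"
```

```text
locker TCP [-12.1 464.5 398. ] tips z 224.6 f [-0.8 -0.7 -1.4] g 0.0352 yaw rel -0.12 t 29.95
yaw now -4.9 wz -0.002 rad (0.0 rows of .15)  xyz cm [ 7.81 35.85 -0.2 ]
yaw now -4.9 wz -0.002 rad (0.0 rows of .15)  xyz cm [ 7.81 35.85 20.1 ]
```

Call:
{"api": "step_arm", "payload": {"increments": [{"x": 0.976,"y": 4.48,"z": 0,"wx": 0,"wy": 0,"wz": 0,"gripper": 2},{"x": 0.976,"y": 4.48,"z": 0,"wx": 0,"wy": 0,"wz": 0,"gripper": 2},{"x": 0.976,"y": 4.48,"z": 0,"wx": 0,"wy": 0,"wz": 0,"gripper": 2},{"x": 0.976,"y": 4.48,"z": 0,"wx": 0,"wy": 0,"wz": 0,"gripper": 2},{"x": 0.976,"y": 4.48,"z": 0,"wx": 0,"wy": 0,"wz": 0,"gripper": 2},{"x": 0.976,"y": 4.48,"z": 0,"wx": 0,"wy": 0,"wz": 0,"gripper": 2},{"x": 0.976,"y": 4.48,"z": 0,"wx": 0,"wy": 0,"wz": 0,"gripper": 2},{"x": 0.976,"y": 4.48,"z": 0,"wx": 0,"wy": 0,"wz": 0,"gripper": 2},{"x": 0,"y": 0,"z": 3,"wx": 0,"wy": 0,"wz": 0,"gripper": 2},{"x": 0,"y": 0,"z": 4,"wx": 0,"wy": 0,"wz": 0,"gripper": 2},{"x": 0,"y": 0,"z": 4,"wx": 0,"wy": 0,"wz": 0,"gripper": 2},{"x": 0,"y": 0,"z": 0,"wx": 0,"wy": 0,"wz": 0,"gripper": 2}]}}

```text
time_s: 31.15
position: [0.6291, -0.0784, 0.2827]
tool_rot: [[0.997, -0.081, -0.01], [-0.08, -0.997, 0.003], [-0.01, -0.002, -1.0]]
ft_force: [-0.6, 0.4, -1.9]
grip_width: 0.0353
```

```bash
python3 -c "
from h import *
lk();L=np.load('L.npy');y=np.degrees(L[2])
go(L2W(L,(66,106,197)),y)
"
```

```text
locker TCP [ 64.9 106.1 282.7] tips z 109.3 f [-0.6  0.4 -1.9] g 0.0353 yaw rel 0.14 t 31.15
yaw now -4.6 wz 0.002 rad (0.0 rows of .15)  xyz cm [0.11 0.01 8.57]
```

Call:
{"api": "step_arm", "payload": {"increments": [{"x": 0,"y": 0,"z": 4,"wx": 0,"wy": 0,"wz": 0,"gripper": 2},{"x": 0,"y": 0,"z": 3,"wx": 0,"wy": 0,"wz": 0,"gripper": 2},{"x": 0,"y": 0,"z": 1,"wx": 0,"wy": 0,"wz": 0,"gripper": 2},{"x": 0,"y": 0,"z": 0.5,"wx": 0,"wy": 0,"wz": 0,"gripper": 2},{"x": 0,"y": 0,"z": 0,"wx": 0,"wy": 0,"wz": 0,"gripper": 2}]}}

```text
time_s: 31.65
position: [0.6306, -0.0786, 0.2041]
tool_rot: [[0.997, -0.083, 0.002], [-0.083, -0.997, -0.001], [0.002, 0.001, -1.0]]
ft_force: [0.3, 0.6, -1.0]
grip_width: 0.0348
```

```bash
python3 -c "
from h import *
lk()
"
```

```text
locker TCP [ 66.4 106.1 204.1] tips z 30.7 f [ 0.3  0.6 -1. ] g 0.0348 yaw rel 0.00 t 31.65
```

Call:
{"api": "step_arm", "payload": {"increments": [{"x": 0,"y": 0,"z": 0.5,"wx": 0,"wy": 0,"wz": 0,"gripper": 2},{"x": 0,"y": 0,"z": 0.3,"wx": 0,"wy": 0,"wz": 0,"gripper": 2},{"x": 0,"y": 0,"z": 0,"wx": 0,"wy": 0,"wz": 0,"gripper": 2}]}}

```text
time_s: 31.95
position: [0.6303, -0.0785, 0.1951]
tool_rot: [[0.997, -0.084, 0.001], [-0.084, -0.997, -0.001], [0.001, 0.0, -1.0]]
ft_force: [1.4, 0.3, -0.0]
grip_width: 0.0354
```

```bash
python3 -c "
from h import *
lk()
"
```

```text
locker TCP [ 66.1 106.1 195.1] tips z 21.7 f [ 1.4  0.3 -0. ] g 0.0354 yaw rel -0.03 t 31.95
```

Call:
{"api": "step_arm", "payload": {"increments": [{"x": 0,"y": 0,"z": 0,"wx": 0,"wy": 0,"wz": 0,"gripper": 5.2},{"x": 0,"y": 0,"z": 0,"wx": 0,"wy": 0,"wz": 0,"gripper": 5.2},{"x": 0,"y": 0,"z": -3,"wx": 0,"wy": 0,"wz": 0,"gripper": 5.2},{"x": 0,"y": 0,"z": -4.5,"wx": 0,"wy": 0,"wz": 0,"gripper": 5.2},{"x": 0,"y": 0,"z": -4.5,"wx": 0,"wy": 0,"wz": 0,"gripper": 8.5},{"x": 0,"y": 0,"z": -4.5,"wx": 0,"wy": 0,"wz": -0.1467,"gripper": 8.5},{"x": 0,"y": 0,"z": -4,"wx": 0,"wy": 0,"wz": -0.1467,"gripper": 8.5},{"x": 0,"y": 0,"z": 0,"wx": 0,"wy": 0,"wz": -0.1467,"gripper": 8.5},{"x": 0,"y": 0,"z": 0,"wx": 0,"wy": 0,"wz": -0.1467,"gripper": 8.5},{"x": 0,"y": 0,"z": 0,"wx": 0,"wy": 0,"wz": -0.1467,"gripper": 8.5},{"x": 0,"y": 0,"z": 0,"wx": 0,"wy": 0,"wz": -0.1467,"gripper": 8.5},{"x": 0,"y": 0,"z": 0,"wx": 0,"wy": 0,"wz": -0.1467,"gripper": 8.5},{"x": 0,"y": 0,"z": 0,"wx": 0,"wy": 0,"wz": -0.1467,"gripper": 8.5},{"x": 0,"y": 0,"z": 0,"wx": 0,"wy": 0,"wz": -0.1467,"gripper": 8.5},{"x": 0,"y": 0,"z": 0,"wx": 0,"wy": 0,"wz": -0.1467,"gripper": 8.5},{"x": 0,"y": 0,"z": 0,"wx": 0,"wy": 0,"wz": -0.1467,"gripper": 8.5},{"x": 0,"y": 0,"z": 0,"wx": 0,"wy": 0,"wz": -0.1467,"gripper": 8.5},{"x": 0,"y": 0,"z": 0,"wx": 0,"wy": 0,"wz": 0,"gripper": 8.5}]}}

```text
time_s: 33.75
position: [0.63, -0.0785, 0.3996]
tool_rot: [[-0.107, 0.994, -0.0], [0.994, 0.107, 0.0], [0.0, -0.0, -1.0]]
ft_force: [0.2, -0.1, -0.1]
grip_width: 0.0852
```

```bash
python3 -c "
from h import *
lk();snap('top','t6');torches('t6');crop('t6','t6c',160,130,430,280,2.9)
go((.434,.2055,.3),95.7)
"
```

```text
locker TCP [ 65.8 106.2 399.6] tips z 226.2 f [ 0.2 -0.1 -0.1] g 0.0852 yaw rel 100.89 t 33.75
t6 green [249.8258 229.2516] [0.4498 0.2062] yaw 13.1 len 0.061470783256305075 wid 0.04230988752875703 mid [0.4572 0.2079]
yaw now 95.9 wz 0.003 rad (0.0 rows of .15)  xyz cm [ 30.21 -16.68   9.95]
```

View pics/t6c.png

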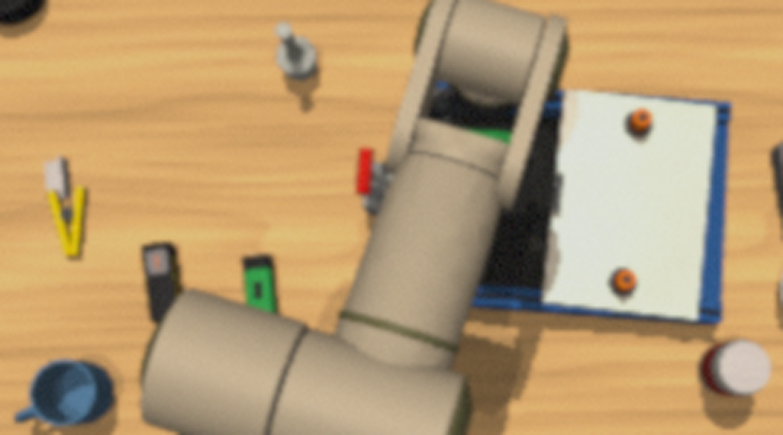

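Call:
{"api": "step_arm", "payload": {"increments": [{"x": 4.32,"y": -2.38,"z": 0,"wx": 0,"wy": 0,"wz": 0,"gripper": 8.5},{"x": 4.32,"y": -2.38,"z": 0,"wx": 0,"wy": 0,"wz": 0,"gripper": 8.5},{"x": 4.32,"y": -2.38,"z": 0,"wx": 0,"wy": 0,"wz": 0,"gripper": 8.5},{"x": 4.32,"y": -2.38,"z": 0,"wx": 0,"wy": 0,"wz": 0,"gripper": 8.5},{"x": 4.32,"y": -2.38,"z": 0,"wx": 0,"wy": 0,"wz": 0,"gripper": 8.5},{"x": 4.32,"y": -2.38,"z": 0,"wx": 0,"wy": 0,"wz": 0,"gripper": 8.5},{"x": 4.29,"y": -2.4,"z": 0,"wx": 0,"wy": 0,"wz": 0,"gripper": 8.5},{"x": 0,"y": 0,"z": 4.5,"wx": 0,"wy": 0,"wz": 0,"gripper": 8.5},{"x": 0,"y": 0,"z": 4.5,"wx": 0,"wy": 0,"wz": 0,"gripper": 8.5},{"x": 0,"y": 0,"z": 0,"wx": 0,"wy": 0,"wz": 0,"gripper": 8.5},{"x": 0,"y": 0,"z": 0,"wx": 0,"wy": 0,"wz": 0,"gripper": 8.5}]}}

```text
time_s: 34.9
position: [0.4328, 0.2043, 0.3104]
tool_rot: [[-0.103, 0.995, -0.0], [0.995, 0.103, -0.0], [-0.0, -0.0, -1.0]]
ft_force: [-0.0, 0.3, 0.5]
grip_width: 0.085
```

```bash
python3 -c "
from h import *
go((.434,.2055,.18),95.7);snap('scene','s7')
import sys
P=[.434,.2055,.038];print(proj('s7',P),proj('t0',P))
for f in('s0','s6','s7'):
    i=cv2.imread(f'pics/{f}.png');h=cv2.cvtColor(i,cv2.COLOR_BGR2HSV);m=cv2.inRange(h,(45,110,40),(80,255,255));n,l,st,ce=cv2.connectedComponentsWithStats(m)
    print(f,[(ce[k].round(1),st[k,4]) for k in range(1,n) if st[k,4]>40])
"
```

```text
yaw now 95.9 wz 0.004 rad (0.0 rows of .15)  xyz cm [ 0.11  0.13 13.04]
[[395.9746 202.2168]] [[249.7898 233.4968]]
s0 [(array([396.7, 202.8]), np.int32(148)), (array([438.7, 232.3]), np.int32(205))]
s6 [(array([396.5, 203.9]), np.int32(93)), (array([427. , 231.8]), np.int32(193))]
s7 [(array([396.7, 202.6]), np.int32(145)), (array([307.4, 234.6]), np.int32(321))]
```

Near torch still in place; the two views agree.

Call:
{"api": "step_arm", "payload": {"increments": [{"x": 0.1,"y": 0.1,"z": 4.2,"wx": 0,"wy": 0,"wz": 0,"gripper": 8.5},{"x": 0,"y": 0,"z": 4.2,"wx": 0,"wy": 0,"wz": 0,"gripper": 8.5},{"x": 0,"y": 0,"z": 3.4,"wx": 0,"wy": 0,"wz": 0,"gripper": 8.5},{"x": 0,"y": 0,"z": 1,"wx": 0,"wy": 0,"wz": 0,"gripper": 8.5},{"x": 0,"y": 0,"z": 0,"wx": 0,"wy": 0,"wz": 0,"gripper": 2},{"x": 0,"y": 0,"z": 0,"wx": 0,"wy": 0,"wz": 0,"gripper": 2},{"x": 0,"y": 0,"z": 0,"wx": 0,"wy": 0,"wz": 0,"gripper": 2},{"x": 0,"y": 0,"z": 0,"wx": 0,"wy": 0,"wz": 0,"gripper": 2},{"x": 0,"y": 0,"z": 0,"wx": 0,"wy": 0,"wz": 0,"gripper": 2}]}}

```text
time_s: 35.85
position: [0.4336, 0.2056, 0.1833]
tool_rot: [[-0.105, 0.994, 0.004], [0.994, 0.105, 0.001], [0.0, 0.004, -1.0]]
ft_force: [-2.1, 0.3, 9.5]
grip_width: 0.0353
```

```bash
python3 -c "
from h import *
lk()
"
```

```text
locker TCP [-153.5  373.   183.3] tips z 9.9 f [-2.1  0.3  9.5] g 0.0353 yaw rel 100.81 t 35.85
```

Call:
{"api": "step_arm", "payload": {"increments": [{"x": 0,"y": 0,"z": -4,"wx": 0,"wy": 0,"wz": 0,"gripper": 2},{"x": 0,"y": 0,"z": -4,"wx": 0,"wy": 0,"wz": 0,"gripper": 2},{"x": 0,"y": 0,"z": -3.5,"wx": 0,"wy": 0,"wz": 0.1463,"gripper": 2},{"x": 0,"y": 0,"z": -3.5,"wx": 0,"wy": 0,"wz": 0.1463,"gripper": 2},{"x": 0,"y": 0,"z": -3.5,"wx": 0,"wy": 0,"wz": 0.1463,"gripper": 2},{"x": 0,"y": 0,"z": -3,"wx": 0,"wy": 0,"wz": 0.1463,"gripper": 2},{"x": 0,"y": 0,"z": 0,"wx": 0,"wy": 0,"wz": 0.1463,"gripper": 2},{"x": 0,"y": 0,"z": 0,"wx": 0,"wy": 0,"wz": 0.1463,"gripper": 2},{"x": 0,"y": 0,"z": 0,"wx": 0,"wy": 0,"wz": 0.1463,"gripper": 2},{"x": 0,"y": 0,"z": 0,"wx": 0,"wy": 0,"wz": 0.1463,"gripper": 2},{"x": 0,"y": 0,"z": 0,"wx": 0,"wy": 0,"wz": 0.1463,"gripper": 2},{"x": 0,"y": 0,"z": 0,"wx": 0,"wy": 0,"wz": 0.1463,"gripper": 2},{"x": 0,"y": 0,"z": 0,"wx": 0,"wy": 0,"wz": 0.1463,"gripper": 2},{"x": 0,"y": 0,"z": 0,"wx": 0,"wy": 0,"wz": 0.1463,"gripper": 2},{"x": 0,"y": 0,"z": 0,"wx": 0,"wy": 0,"wz": 0,"gripper": 2}]}}

```text
time_s: 37.35
position: [0.4328, 0.2054, 0.3972]
tool_rot: [[0.997, -0.08, 0.001], [-0.08, -0.997, 0.0], [0.001, -0.0, -1.0]]
ft_force: [-0.2, -0.8, -1.8]
grip_width: 0.0349
```

```bash
python3 -c "
from h import *
lk();L=np.load('L.npy');y=np.degrees(L[2])
go(L2W(L,(-68,106,400)),y)
"
```

```text
locker TCP [-154.3  372.7  397.2] tips z 223.8 f [-0.2 -0.8 -1.8] g 0.0349 yaw rel 0.15 t 37.35
yaw now -4.6 wz 0.003 rad (0.0 rows of .15)  xyz cm [ 8.63 26.67 -0.28]
```

Call:
{"api": "step_arm", "payload": {"increments": [{"x": 1.44,"y": 4.445,"z": 0,"wx": 0,"wy": 0,"wz": 0,"gripper": 2},{"x": 1.44,"y": 4.445,"z": 0,"wx": 0,"wy": 0,"wz": 0,"gripper": 2},{"x": 1.44,"y": 4.445,"z": 0,"wx": 0,"wy": 0,"wz": 0,"gripper": 2},{"x": 1.44,"y": 4.445,"z": 0,"wx": 0,"wy": 0,"wz": 0,"gripper": 2},{"x": 1.44,"y": 4.445,"z": 0,"wx": 0,"wy": 0,"wz": 0,"gripper": 2},{"x": 1.43,"y": 4.445,"z": 0,"wx": 0,"wy": 0,"wz": 0,"gripper": 2},{"x": 0,"y": 0,"z": 3,"wx": 0,"wy": 0,"wz": 0,"gripper": 2},{"x": 0,"y": 0,"z": 4,"wx": 0,"wy": 0,"wz": 0,"gripper": 2},{"x": 0,"y": 0,"z": 4,"wx": 0,"wy": 0,"wz": 0,"gripper": 2},{"x": 0,"y": 0,"z": 0,"wx": 0,"wy": 0,"wz": 0,"gripper": 2},{"x": 0,"y": 0,"z": 4,"wx": 0,"wy": 0,"wz": 0,"gripper": 2},{"x": 0,"y": 0,"z": 3,"wx": 0,"wy": 0,"wz": 0,"gripper": 2},{"x": 0,"y": 0,"z": 1,"wx": 0,"wy": 0,"wz": 0,"gripper": 2},{"x": 0,"y": 0,"z": 0.5,"wx": 0,"wy": 0,"wz": 0,"gripper": 2},{"x": 0,"y": 0,"z": 0.4,"wx": 0,"wy": 0,"wz": 0,"gripper": 2},{"x": 0,"y": 0,"z": 0,"wx": 0,"wy": 0,"wz": 0,"gripper": 2}]}}

```text
time_s: 38.95
position: [0.4985, -0.0674, 0.1985]
tool_rot: [[0.997, -0.078, 0.002], [-0.078, -0.997, -0.001], [0.002, 0.001, -1.0]]
ft_force: [-0.9, -0.5, -1.5]
grip_width: 0.0352
```

```bash
python3 -c "
from h import *
lk()
"
```

```text
locker TCP [-66.2 106.4 198.5] tips z 25.1 f [-0.9 -0.5 -1.5] g 0.0352 yaw rel 0.26 t 38.95
```

Call:
{"api": "step_arm", "payload": {"increments": [{"x": 0,"y": 0,"z": 0.5,"wx": 0,"wy": 0,"wz": 0,"gripper": 2},{"x": 0,"y": 0,"z": 0,"wx": 0,"wy": 0,"wz": 0,"gripper": 2},{"x": 0,"y": 0,"z": 0,"wx": 0,"wy": 0,"wz": 0,"gripper": 5.2},{"x": 0,"y": 0,"z": 0,"wx": 0,"wy": 0,"wz": 0,"gripper": 5.2},{"x": 0,"y": 0,"z": -3,"wx": 0,"wy": 0,"wz": 0,"gripper": 5.2},{"x": 0,"y": 0,"z": -4.5,"wx": 0,"wy": 0,"wz": 0,"gripper": 5.2},{"x": 0,"y": 0,"z": -4.5,"wx": 0,"wy": 0,"wz": 0,"gripper": 8.5},{"x": 0,"y": 0,"z": -4.5,"wx": 0,"wy": 0,"wz": -0.1412,"gripper": 8.5},{"x": 0,"y": 0,"z": -4,"wx": 0,"wy": 0,"wz": -0.1412,"gripper": 8.5},{"x": 0,"y": 0,"z": 0,"wx": 0,"wy": 0,"wz": -0.1412,"gripper": 8.5},{"x": 0,"y": 0,"z": 0,"wx": 0,"wy": 0,"wz": -0.1412,"gripper": 8.5},{"x": 0,"y": 0,"z": 0,"wx": 0,"wy": 0,"wz": -0.1412,"gripper": 8.5},{"x": 0,"y": 0,"z": 0,"wx": 0,"wy": 0,"wz": -0.1412,"gripper": 8.5},{"x": 0,"y": 0,"z": 0,"wx": 0,"wy": 0,"wz": -0.1412,"gripper": 8.5},{"x": 0,"y": 0,"z": 0,"wx": 0,"wy": 0,"wz": -0.1412,"gripper": 8.5},{"x": 0,"y": 0,"z": 0,"wx": 0,"wy": 0,"wz": -0.1412,"gripper": 8.5},{"x": 0,"y": 0,"z": 0,"wx": 0,"wy": 0,"wz": -0.1412,"gripper": 8.5},{"x": 0,"y": 0,"z": 0,"wx": 0,"wy": 0,"wz": -0.1412,"gripper": 8.5},{"x": 0,"y": 0,"z": 0,"wx": 0,"wy": 0,"wz": -0.1412,"gripper": 8.5},{"x": 0,"y": 0,"z": 0,"wx": 0,"wy": 0,"wz": -0.1412,"gripper": 8.5}]}}

```text
time_s: 40.95
position: [0.4981, -0.0672, 0.3974]
tool_rot: [[-0.19, 0.982, -0.0], [0.982, 0.19, 0.0], [0.0, -0.0, -1.0]]
ft_force: [0.5, -0.5, 0.0]
grip_width: 0.0849
```

```bash
python3 -c "
from h import *
lk();snap('scene','s8');snap('top','t8')
a=cv2.imread('pics/s8.png')[160:290,190:510];a0=cv2.imread('pics/t8.png')[130:290,160:430]
cv2.imwrite('pics/m8.png',np.vstack([cv2.resize(a,(640,260)),cv2.resize(a0,(576,341))[:, :].copy() if 0 else cv2.resize(a0,(640,330))]))
go((.459,.3315,.3),100.6)
B=lambda c:un(c,160,130,2.9)
"
```

```text
locker TCP [-66.7 106.4 397.4] tips z 224.0 f [ 0.5 -0.5  0. ] g 0.0849 yaw rel 105.73 t 40.95
yaw now 100.7 wz 0.002 rad (0.0 rows of .15)  xyz cm [39.91  3.49  9.74]
```

View pics/m8.png

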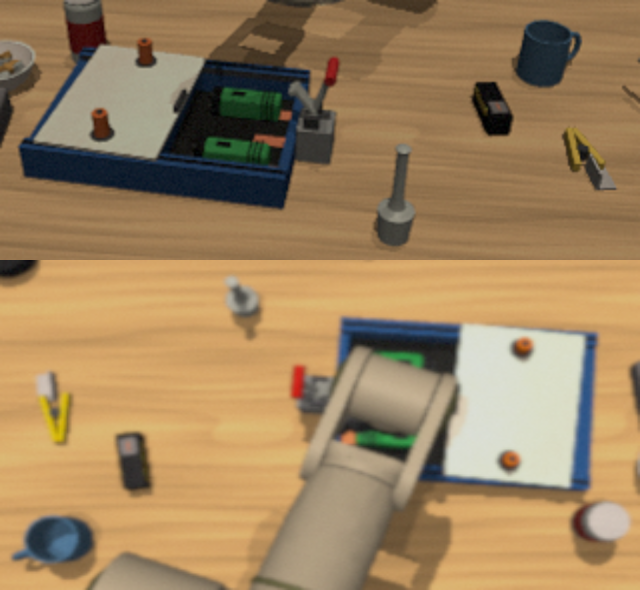

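Both torches lie in the bay and the pack has not moved, at top-image pixel (216,227). Now the pack.

Call:
{"api": "step_arm", "payload": {"increments": [{"x": 4.95,"y": 0.43,"z": 0,"wx": 0,"wy": 0,"wz": 0,"gripper": 8.5},{"x": 4.95,"y": 0.43,"z": 0,"wx": 0,"wy": 0,"wz": 0,"gripper": 8.5},{"x": 4.95,"y": 0.43,"z": 0,"wx": 0,"wy": 0,"wz": 0,"gripper": 8.5},{"x": 4.95,"y": 0.43,"z": 0,"wx": 0,"wy": 0,"wz": 0,"gripper": 8.5},{"x": 4.95,"y": 0.43,"z": 0,"wx": 0,"wy": 0,"wz": 0,"gripper": 8.5},{"x": 4.95,"y": 0.43,"z": 0,"wx": 0,"wy": 0,"wz": 0,"gripper": 8.5},{"x": 4.95,"y": 0.43,"z": 0,"wx": 0,"wy": 0,"wz": 0,"gripper": 8.5},{"x": 4.95,"y": 0.43,"z": 0,"wx": 0,"wy": 0,"wz": 0,"gripper": 8.5},{"x": 0,"y": 0,"z": 4.5,"wx": 0,"wy": 0,"wz": 0,"gripper": 8.5},{"x": 0,"y": 0,"z": 4.5,"wx": 0,"wy": 0,"wz": 0,"gripper": 8.5},{"x": 0,"y": 0,"z": 0,"wx": 0,"wy": 0,"wz": 0,"gripper": 8.5},{"x": 0,"y": 0,"z": 0,"wx": 0,"wy": 0,"wz": 0,"gripper": 8.5}]}}

```text
time_s: 42.25
position: [0.4593, 0.3283, 0.3084]
tool_rot: [[-0.182, 0.983, -0.0], [0.983, 0.182, -0.0], [-0.0, -0.0, -1.0]]
ft_force: [1.0, -0.3, 0.2]
grip_width: 0.0849
```

```bash
python3 -c "
from h import *
go((.459,.3315,.18),100.6)
snap('scene','s9');i=cv2.imread('pics/s9.png').astype(int);j=cv2.imread('pics/s8.png').astype(int)
print('pack diff',abs(i-j)[198:226,425:448].mean(), abs(i-j)[200:260,460:510].mean())
"
```

```text
yaw now 100.5 wz -0.002 rad (0.0 rows of .15)  xyz cm [ 0.32  0.03 12.84]
pack diff 14.079192546583851 1.830111111111111
```

Call:
{"api": "step_arm", "payload": {"increments": [{"x": 0.3,"y": 0,"z": 4.2,"wx": 0,"wy": 0,"wz": 0,"gripper": 8.5},{"x": 0,"y": 0,"z": 4.2,"wx": 0,"wy": 0,"wz": 0,"gripper": 8.5},{"x": 0,"y": 0,"z": 3.4,"wx": 0,"wy": 0,"wz": 0,"gripper": 8.5},{"x": 0,"y": 0,"z": 1,"wx": 0,"wy": 0,"wz": 0,"gripper": 8.5},{"x": 0,"y": 0,"z": 0,"wx": 0,"wy": 0,"wz": 0,"gripper": 2},{"x": 0,"y": 0,"z": 0,"wx": 0,"wy": 0,"wz": 0,"gripper": 2},{"x": 0,"y": 0,"z": 0,"wx": 0,"wy": 0,"wz": 0,"gripper": 2},{"x": 0,"y": 0,"z": 0,"wx": 0,"wy": 0,"wz": 0,"gripper": 2},{"x": 0,"y": 0,"z": 0,"wx": 0,"wy": 0,"wz": 0,"gripper": 2}], "newtons": 70}}

```text
time_s: 43.2
position: [0.4588, 0.3315, 0.1819]
tool_rot: [[-0.184, 0.983, 0.004], [0.983, 0.184, 0.002], [0.001, 0.004, -1.0]]
ft_force: [-1.2, 1.2, 8.8]
grip_width: 0.0369
```

```bash
python3 -c "
from h import *
lk()
"
```

```text
locker TCP [-138.8  500.6  181.9] tips z 8.5 f [-1.2  1.2  8.8] g 0.0369 yaw rel 105.39 t 43.2
```

Call:
{"api": "step_arm", "payload": {"increments": [{"x": 0,"y": 0,"z": -4,"wx": 0,"wy": 0,"wz": 0,"gripper": 2},{"x": 0,"y": 0,"z": -4,"wx": 0,"wy": 0,"wz": 0,"gripper": 2},{"x": 0,"y": 0,"z": -3.5,"wx": 0,"wy": 0,"wz": 0.1413,"gripper": 2},{"x": 0,"y": 0,"z": -3.5,"wx": 0,"wy": 0,"wz": 0.1413,"gripper": 2},{"x": 0,"y": 0,"z": -3.5,"wx": 0,"wy": 0,"wz": 0.1413,"gripper": 2},{"x": 0,"y": 0,"z": -3,"wx": 0,"wy": 0,"wz": 0.1413,"gripper": 2},{"x": 0,"y": 0,"z": 0,"wx": 0,"wy": 0,"wz": 0.1413,"gripper": 2},{"x": 0,"y": 0,"z": 0,"wx": 0,"wy": 0,"wz": 0.1413,"gripper": 2},{"x": 0,"y": 0,"z": 0,"wx": 0,"wy": 0,"wz": 0.1413,"gripper": 2},{"x": 0,"y": 0,"z": 0,"wx": 0,"wy": 0,"wz": 0.1413,"gripper": 2},{"x": 0,"y": 0,"z": 0,"wx": 0,"wy": 0,"wz": 0.1413,"gripper": 2},{"x": 0,"y": 0,"z": 0,"wx": 0,"wy": 0,"wz": 0.1413,"gripper": 2},{"x": 0,"y": 0,"z": 0,"wx": 0,"wy": 0,"wz": 0.1413,"gripper": 2},{"x": 0,"y": 0,"z": 0,"wx": 0,"wy": 0,"wz": 0.1413,"gripper": 2},{"x": 0,"y": 0,"z": 0,"wx": 0,"wy": 0,"wz": 0.1413,"gripper": 2},{"x": 0,"y": 0,"z": 0,"wx": 0,"wy": 0,"wz": 0,"gripper": 2}]}}

```text
time_s: 44.8
position: [0.458, 0.3311, 0.3952]
tool_rot: [[0.997, -0.082, 0.001], [-0.082, -0.997, 0.0], [0.001, -0.0, -1.0]]
ft_force: [-0.7, -1.0, -2.6]
grip_width: 0.0367
```

```bash
python3 -c "
from h import *
lk();L=np.load('L.npy');y=np.degrees(L[2])
go(L2W(L,(-1,106,400)),y)
"
```

```text
locker TCP [-139.6  500.1  395.2] tips z 221.8 f [-0.7 -1.  -2.6] g 0.0367 yaw rel 0.08 t 44.8
yaw now -4.7 wz 0.001 rad (0.0 rows of .15)  xyz cm [13.86 39.41 -0.48]
```

Call:
{"api": "step_arm", "payload": {"increments": [{"x": 1.54,"y": 4.38,"z": 0,"wx": 0,"wy": 0,"wz": 0,"gripper": 2},{"x": 1.54,"y": 4.38,"z": 0,"wx": 0,"wy": 0,"wz": 0,"gripper": 2},{"x": 1.54,"y": 4.38,"z": 0,"wx": 0,"wy": 0,"wz": 0,"gripper": 2},{"x": 1.54,"y": 4.38,"z": 0,"wx": 0,"wy": 0,"wz": 0,"gripper": 2},{"x": 1.54,"y": 4.38,"z": 0,"wx": 0,"wy": 0,"wz": 0,"gripper": 2},{"x": 1.54,"y": 4.38,"z": 0,"wx": 0,"wy": 0,"wz": 0,"gripper": 2},{"x": 1.54,"y": 4.38,"z": 0,"wx": 0,"wy": 0,"wz": 0,"gripper": 2},{"x": 1.54,"y": 4.38,"z": 0,"wx": 0,"wy": 0,"wz": 0,"gripper": 2},{"x": 1.54,"y": 4.37,"z": 0,"wx": 0,"wy": 0,"wz": 0,"gripper": 2},{"x": 0,"y": 0,"z": 3,"wx": 0,"wy": 0,"wz": 0,"gripper": 2},{"x": 0,"y": 0,"z": 4,"wx": 0,"wy": 0,"wz": 0,"gripper": 2},{"x": 0,"y": 0,"z": 4,"wx": 0,"wy": 0,"wz": 0,"gripper": 2},{"x": 0,"y": 0,"z": 0,"wx": 0,"wy": 0,"wz": 0,"gripper": 2},{"x": 0,"y": 0,"z": 0,"wx": 0,"wy": 0,"wz": 0,"gripper": 2}]}}

```text
time_s: 46.2
position: [0.5651, -0.0728, 0.2857]
tool_rot: [[0.997, -0.078, 0.001], [-0.078, -0.997, -0.0], [0.001, 0.0, -1.0]]
ft_force: [-0.1, 0.5, -2.4]
grip_width: 0.0373
```

```bash
python3 -c "
from h import *
lk();L=np.load('L.npy');y=np.degrees(L[2])
go(L2W(L,(-1,106,193)),y)
"
```

```text
locker TCP [  0.7 106.5 285.7] tips z 112.3 f [-0.1  0.5 -2.4] g 0.0373 yaw rel 0.28 t 46.2
yaw now -4.5 wz 0.005 rad (0.0 rows of .15)  xyz cm [-0.17  0.05  9.27]
```

Call:
{"api": "step_arm", "payload": {"increments": [{"x": -0.1,"y": 0,"z": 4,"wx": 0,"wy": 0,"wz": 0,"gripper": 2},{"x": 0,"y": 0,"z": 3,"wx": 0,"wy": 0,"wz": 0,"gripper": 2},{"x": 0,"y": 0,"z": 1.2,"wx": 0,"wy": 0,"wz": 0,"gripper": 2},{"x": 0,"y": 0,"z": 0.6,"wx": 0,"wy": 0,"wz": 0,"gripper": 2},{"x": 0,"y": 0,"z": 0.4,"wx": 0,"wy": 0,"wz": 0,"gripper": 2},{"x": 0,"y": 0,"z": 0,"wx": 0,"wy": 0,"wz": 0,"gripper": 2}]}}

```text
time_s: 46.8
position: [0.5642, -0.0727, 0.1936]
tool_rot: [[0.997, -0.08, 0.002], [-0.08, -0.997, -0.001], [0.002, 0.001, -1.0]]
ft_force: [-0.2, 0.7, -2.1]
grip_width: 0.0368
```

```bash
python3 -c "
from h import *
lk()
"
```

```text
locker TCP [ -0.3 106.4 193.6] tips z 20.2 f [-0.2  0.7 -2.1] g 0.0368 yaw rel 0.17 t 46.8
```

Call:
{"api": "step_arm", "payload": {"increments": [{"x": 0,"y": 0,"z": 0.2,"wx": 0,"wy": 0,"wz": 0,"gripper": 2},{"x": 0,"y": 0,"z": 0,"wx": 0,"wy": 0,"wz": 0,"gripper": 2},{"x": 0,"y": 0,"z": 0,"wx": 0,"wy": 0,"wz": 0,"gripper": 5},{"x": 0,"y": 0,"z": 0,"wx": 0,"wy": 0,"wz": 0,"gripper": 5},{"x": 0,"y": 0,"z": -3,"wx": 0,"wy": 0,"wz": 0,"gripper": 5},{"x": 0,"y": 0,"z": -4.5,"wx": 0,"wy": 0,"wz": 0,"gripper": 5},{"x": 0,"y": 0,"z": -4.5,"wx": 0,"wy": 0,"wz": 0,"gripper": 3.4},{"x": 0,"y": 0,"z": -4,"wx": 0,"wy": 0,"wz": 0,"gripper": 3.4},{"x": 0,"y": 0,"z": 0,"wx": 0,"wy": 0,"wz": -0.1426,"gripper": 3.4},{"x": 0,"y": 0,"z": 0,"wx": 0,"wy": 0,"wz": -0.1426,"gripper": 3.4},{"x": 0,"y": 0,"z": 0,"wx": 0,"wy": 0,"wz": -0.1426,"gripper": 3.4},{"x": 0,"y": 0,"z": 0,"wx": 0,"wy": 0,"wz": -0.1426,"gripper": 3.4},{"x": 0,"y": 0,"z": 0,"wx": 0,"wy": 0,"wz": -0.1426,"gripper": 3.4},{"x": 0,"y": 0,"z": 0,"wx": 0,"wy": 0,"wz": -0.1426,"gripper": 3.4},{"x": 0,"y": 0,"z": 0,"wx": 0,"wy": 0,"wz": -0.1426,"gripper": 3.4},{"x": 0,"y": 0,"z": 0,"wx": 0,"wy": 0,"wz": -0.1426,"gripper": 3.4},{"x": 0,"y": 0,"z": 0,"wx": 0,"wy": 0,"wz": -0.1426,"gripper": 3.4},{"x": 0,"y": 0,"z": 0,"wx": 0,"wy": 0,"wz": -0.1426,"gripper": 3.4},{"x": 0,"y": 0,"z": 0,"wx": 0,"wy": 0,"wz": -0.1426,"gripper": 3.4},{"x": 0,"y": 0,"z": 0,"wx": 0,"wy": 0,"wz": 0,"gripper": 3.4}], "newtons": 30}}

```text
time_s: 48.8
position: [0.5638, -0.0727, 0.3505]
tool_rot: [[0.081, 0.997, 0.0], [0.997, -0.081, -0.0], [-0.0, 0.0, -1.0]]
ft_force: [-0.9, -0.1, 0.0]
grip_width: 0.0339
```

```bash
python3 -c "
from h import *
lk();snap('scene','s10');snap('top','t10');knobs('t10')
L=np.load('L.npy');y=np.degrees(L[2])+90
go(L2W(L,(98,-82,301)),y)
crop('s10','s10c',190,160,390,290,4)
"
```

```text
locker TCP [ -0.7 106.5 350.5] tips z 177.1 f [-0.9 -0.1  0. ] g 0.0339 yaw rel 90.09 t 48.8
t10 [380.3548 171.3226] 31 [ 95.4 -81.6 100. ]
t10 [374.8    226.4286] 35 [-102.6  -71.5  100. ]
yaw now 85.0 wz -0.003 rad (0.0 rows of .15)  xyz cm [-18.85   9.87   4.95]
```

View pics/s10c.png

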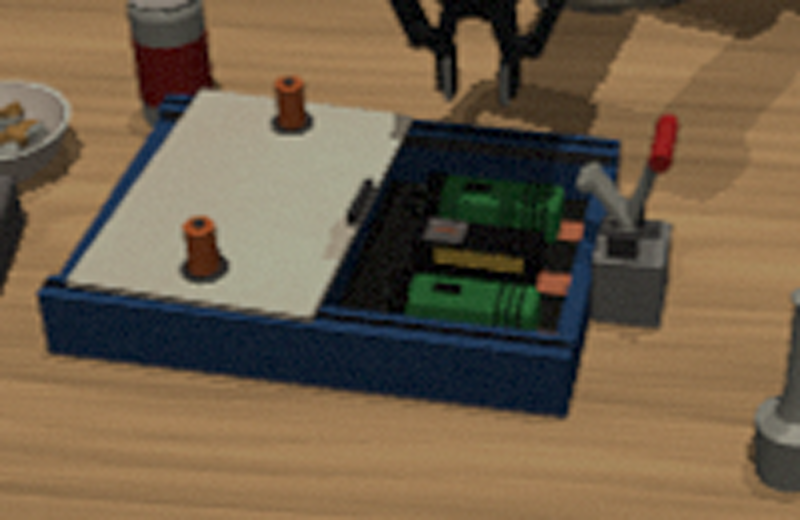

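All three things lie flat in the bay. Now I close the shutter, starting with the far knob, which is behind.

Call:
{"api": "step_arm", "payload": {"increments": [{"x": -3.77,"y": 1.98,"z": 0.9,"wx": 0,"wy": 0,"wz": 0,"gripper": 3.4},{"x": -3.77,"y": 1.98,"z": 1,"wx": 0,"wy": 0,"wz": 0,"gripper": 3.4},{"x": -3.77,"y": 1.98,"z": 1,"wx": 0,"wy": 0,"wz": 0,"gripper": 3.4},{"x": -3.77,"y": 1.98,"z": 1,"wx": 0,"wy": 0,"wz": 0,"gripper": 3.4},{"x": -3.77,"y": 1.98,"z": 1,"wx": 0,"wy": 0,"wz": 0,"gripper": 3.4},{"x": 0,"y": 0,"z": 0,"wx": 0,"wy": 0,"wz": 0,"gripper": 3.4},{"x": 0,"y": 0,"z": 0,"wx": 0,"wy": 0,"wz": 0,"gripper": 3.4},{"x": 0,"y": 0,"z": 4.5,"wx": 0,"wy": 0,"wz": 0,"gripper": 3.4},{"x": 0,"y": 0,"z": 0,"wx": 0,"wy": 0,"wz": 0,"gripper": 3.4}]}}

```text
time_s: 49.8
position: [0.646, -0.267, 0.252]
tool_rot: [[0.083, 0.997, -0.008], [0.997, -0.083, 0.005], [0.005, -0.009, -1.0]]
ft_force: [-0.2, 0.3, -0.5]
grip_width: 0.0338
```

```bash
python3 -c "
from h import *
lk()
"
```

```text
locker TCP [ 97.4 -80.3 252. ] tips z 78.6 f [-0.2  0.3 -0.5] g 0.0338 yaw rel 90.00 t 49.8
```

Call:
{"api": "step_arm", "payload": {"increments": [{"x": 0.6,"y": 0,"z": -0.3,"wx": 0,"wy": 0,"wz": 0,"gripper": 3.4},{"x": 0.7,"y": 0,"z": 0,"wx": 0,"wy": 0,"wz": 0,"gripper": 3.4},{"x": 0.7,"y": 0,"z": 0,"wx": 0,"wy": 0,"wz": 0,"gripper": 3.4},{"x": 0.7,"y": 0,"z": 0,"wx": 0,"wy": 0,"wz": 0,"gripper": 3.4},{"x": 0.7,"y": 0,"z": 0,"wx": 0,"wy": 0,"wz": 0,"gripper": 3.4},{"x": 0,"y": 0,"z": 0,"wx": 0,"wy": 0,"wz": 0,"gripper": 3.4}]}}

```text
time_s: 50.4
position: [0.6498, -0.2342, 0.2617]
tool_rot: [[0.083, 0.997, 0.001], [0.997, -0.083, -0.003], [-0.003, 0.002, -1.0]]
ft_force: [-0.3, -3.6, -4.3]
grip_width: 0.034
```

```bash
python3 -c "
from h import *
lk();snap('top','t11');knobs('t11')
L=np.load('L.npy');y=np.degrees(L[2])+90
go(L2W(L,(-98,-71.5,301)),y)
"
```

```text
locker TCP [ 98.4 -47.4 261.7] tips z 88.3 f [-0.3 -3.6 -4.3] g 0.0340 yaw rel 90.02 t 50.4
t11 [374.8333 226.4   ] 30 [-102.5  -71.6  100. ]
yaw now 85.3 wz 0.000 rad (0.0 rows of .15)  xyz cm [ -2.4  -19.64  -3.91]
```

Call:
{"api": "step_arm", "payload": {"increments": [{"x": -0.5,"y": 0,"z": 0,"wx": 0,"wy": 0,"wz": 0,"gripper": 3.4},{"x": 0,"y": 0,"z": -4.3,"wx": 0,"wy": 0,"wz": 0,"gripper": 3.4},{"x": -0.48,"y": -4.9,"z": 0,"wx": 0,"wy": 0,"wz": 0,"gripper": 3.4},{"x": -0.48,"y": -4.9,"z": 0,"wx": 0,"wy": 0,"wz": 0,"gripper": 3.4},{"x": -0.48,"y": -4.9,"z": 0,"wx": 0,"wy": 0,"wz": 0,"gripper": 3.4},{"x": -0.48,"y": -4.9,"z": 0,"wx": 0,"wy": 0,"wz": 0,"gripper": 3.4},{"x": 0,"y": 0,"z": 0,"wx": 0,"wy": 0,"wz": 0,"gripper": 3.4},{"x": 0,"y": 0,"z": 4.7,"wx": 0,"wy": 0,"wz": 0,"gripper": 3.4},{"x": 0,"y": 0,"z": 0,"wx": 0,"wy": 0,"wz": 0,"gripper": 3.4},{"x": 0.7,"y": 0,"z": 0,"wx": 0,"wy": 0,"wz": 0,"gripper": 3.4},{"x": 0.7,"y": 0,"z": 0,"wx": 0,"wy": 0,"wz": 0,"gripper": 3.4},{"x": 0.7,"y": 0,"z": 0,"wx": 0,"wy": 0,"wz": 0,"gripper": 3.4},{"x": 0.7,"y": 0,"z": 0,"wx": 0,"wy": 0,"wz": 0,"gripper": 3.4},{"x": 0.7,"y": 0,"z": 0,"wx": 0,"wy": 0,"wz": 0,"gripper": 3.4},{"x": 0,"y": 0,"z": 0,"wx": 0,"wy": 0,"wz": 0,"gripper": 3.4}]}}

```text
time_s: 51.95
position: [0.4561, -0.2077, 0.2575]
tool_rot: [[0.081, 0.997, 0.002], [0.997, -0.081, -0.003], [-0.003, 0.003, -1.0]]
ft_force: [-0.7, -4.0, -3.4]
grip_width: 0.0343
```

```bash
python3 -c "
from h import *
lk();snap('top','t12');knobs('t12')
"
```

```text
locker TCP [-96.8 -37.  257.5] tips z 84.1 f [-0.7 -4.  -3.4] g 0.0343 yaw rel 90.09 t 51.95
t12 [371.5667 170.9667] 30 [ 94.6 -50.3 100. ]
```

Call:
{"api": "step_arm", "payload": {"increments": [{"x": -0.5,"y": 0,"z": 0,"wx": 0,"wy": 0,"wz": 0,"gripper": 3.4},{"x": 0,"y": 0,"z": -4.5,"wx": 0,"wy": 0,"wz": 0,"gripper": 3.4},{"x": -0.22,"y": 4.88,"z": 0,"wx": 0,"wy": 0,"wz": 0,"gripper": 3.4},{"x": -0.22,"y": 4.88,"z": 0,"wx": 0,"wy": 0,"wz": 0,"gripper": 3.4},{"x": -0.22,"y": 4.88,"z": 0,"wx": 0,"wy": 0,"wz": 0,"gripper": 3.4},{"x": -0.22,"y": 4.88,"z": 0,"wx": 0,"wy": 0,"wz": 0,"gripper": 3.4},{"x": 0,"y": 0,"z": 0,"wx": 0,"wy": 0,"wz": 0,"gripper": 3.4},{"x": 0,"y": 0,"z": 4.5,"wx": 0,"wy": 0,"wz": 0,"gripper": 3.4},{"x": 0,"y": 0,"z": 0,"wx": 0,"wy": 0,"wz": 0,"gripper": 3.4},{"x": 0.7,"y": 0,"z": 0,"wx": 0,"wy": 0,"wz": 0,"gripper": 3.4},{"x": 0.7,"y": 0,"z": 0,"wx": 0,"wy": 0,"wz": 0,"gripper": 3.4},{"x": 0.7,"y": 0,"z": 0,"wx": 0,"wy": 0,"wz": 0,"gripper": 3.4},{"x": 0.7,"y": 0,"z": 0,"wx": 0,"wy": 0,"wz": 0,"gripper": 3.4},{"x": 0.7,"y": 0,"z": 0,"wx": 0,"wy": 0,"wz": 0,"gripper": 3.4},{"x": 0,"y": 0,"z": 0,"wx": 0,"wy": 0,"wz": 0,"gripper": 3.4}]}}

```text
time_s: 53.5
position: [0.6513, -0.203, 0.2578]
tool_rot: [[0.083, 0.997, 0.001], [0.997, -0.083, -0.002], [-0.002, 0.001, -1.0]]
ft_force: [-1.0, -4.2, -3.0]
grip_width: 0.0343
```

```bash
python3 -c "
from h import *
lk();snap('top','t13');knobs('t13')
"
```

```text
locker TCP [ 97.3 -16.1 257.8] tips z 84.4 f [-1.  -4.2 -3. ] g 0.0343 yaw rel 90.00 t 53.5
t13 [365.9394 225.7576] 33 [-102.4  -40.5  100. ]
```

Call:
{"api": "step_arm", "payload": {"increments": [{"x": -0.5,"y": 0,"z": 0,"wx": 0,"wy": 0,"wz": 0,"gripper": 3.4},{"x": 0,"y": 0,"z": -4.5,"wx": 0,"wy": 0,"wz": 0,"gripper": 3.4},{"x": -0.48,"y": -4.9,"z": 0,"wx": 0,"wy": 0,"wz": 0,"gripper": 3.4},{"x": -0.48,"y": -4.9,"z": 0,"wx": 0,"wy": 0,"wz": 0,"gripper": 3.4},{"x": -0.48,"y": -4.9,"z": 0,"wx": 0,"wy": 0,"wz": 0,"gripper": 3.4},{"x": -0.48,"y": -4.9,"z": 0,"wx": 0,"wy": 0,"wz": 0,"gripper": 3.4},{"x": 0,"y": 0,"z": 0,"wx": 0,"wy": 0,"wz": 0,"gripper": 3.4},{"x": 0,"y": 0,"z": 4.5,"wx": 0,"wy": 0,"wz": 0,"gripper": 3.4},{"x": 0,"y": 0,"z": 0,"wx": 0,"wy": 0,"wz": 0,"gripper": 3.4},{"x": 0.7,"y": 0,"z": 0,"wx": 0,"wy": 0,"wz": 0,"gripper": 3.4},{"x": 0.7,"y": 0,"z": 0,"wx": 0,"wy": 0,"wz": 0,"gripper": 3.4},{"x": 0.7,"y": 0,"z": 0,"wx": 0,"wy": 0,"wz": 0,"gripper": 3.4},{"x": 0.7,"y": 0,"z": 0,"wx": 0,"wy": 0,"wz": 0,"gripper": 3.4},{"x": 0.7,"y": 0,"z": 0,"wx": 0,"wy": 0,"wz": 0,"gripper": 3.4},{"x": 0,"y": 0,"z": 0,"wx": 0,"wy": 0,"wz": 0,"gripper": 3.4}]}}

```text
time_s: 55.05
position: [0.4579, -0.1758, 0.2573]
tool_rot: [[0.081, 0.997, 0.002], [0.997, -0.081, -0.003], [-0.002, 0.002, -1.0]]
ft_force: [-1.3, -3.2, -2.9]
grip_width: 0.0342
```

Call:
{"api": "step_arm", "payload": {"increments": [{"x": -0.5,"y": 0,"z": 0,"wx": 0,"wy": 0,"wz": 0,"gripper": 3.4},{"x": 0,"y": 0,"z": -4.5,"wx": 0,"wy": 0,"wz": 0,"gripper": 3.4},{"x": -0.24,"y": 4.9,"z": 0,"wx": 0,"wy": 0,"wz": 0,"gripper": 3.4},{"x": -0.24,"y": 4.9,"z": 0,"wx": 0,"wy": 0,"wz": 0,"gripper": 3.4},{"x": -0.24,"y": 4.9,"z": 0,"wx": 0,"wy": 0,"wz": 0,"gripper": 3.4},{"x": -0.24,"y": 4.9,"z": 0,"wx": 0,"wy": 0,"wz": 0,"gripper": 3.4},{"x": 0,"y": 0,"z": 0,"wx": 0,"wy": 0,"wz": 0,"gripper": 3.4},{"x": 0,"y": 0,"z": 4.5,"wx": 0,"wy": 0,"wz": 0,"gripper": 3.4},{"x": 0,"y": 0,"z": 0,"wx": 0,"wy": 0,"wz": 0,"gripper": 3.4},{"x": 0.7,"y": 0,"z": 0,"wx": 0,"wy": 0,"wz": 0,"gripper": 3.4},{"x": 0.7,"y": 0,"z": 0,"wx": 0,"wy": 0,"wz": 0,"gripper": 3.4},{"x": 0.7,"y": 0,"z": 0,"wx": 0,"wy": 0,"wz": 0,"gripper": 3.4},{"x": 0.7,"y": 0,"z": 0,"wx": 0,"wy": 0,"wz": 0,"gripper": 3.4},{"x": 0.7,"y": 0,"z": 0,"wx": 0,"wy": 0,"wz": 0,"gripper": 3.4},{"x": 0,"y": 0,"z": 0,"wx": 0,"wy": 0,"wz": 0,"gripper": 3.4}]}}

```text
time_s: 56.55
position: [0.6539, -0.1718, 0.2578]
tool_rot: [[0.083, 0.997, 0.001], [0.997, -0.083, -0.002], [-0.002, 0.001, -1.0]]
ft_force: [-0.2, -4.2, -4.5]
grip_width: 0.0343
```

```bash
python3 -c "
from h import *
lk();snap('top','t14');knobs('t14')
"
```

```text
locker TCP [ 97.3  15.1 257.8] tips z 84.4 f [-0.2 -4.2 -4.5] g 0.0343 yaw rel 90.01 t 56.55
t14 [357.   225.25] 32 [-102.7   -9.2  100. ]
```

Call:
{"api": "step_arm", "payload": {"increments": [{"x": -0.5,"y": 0,"z": 0,"wx": 0,"wy": 0,"wz": 0,"gripper": 3.4},{"x": 0,"y": 0,"z": -4.5,"wx": 0,"wy": 0,"wz": 0,"gripper": 3.4},{"x": -0.48,"y": -4.9,"z": 0,"wx": 0,"wy": 0,"wz": 0,"gripper": 3.4},{"x": -0.48,"y": -4.9,"z": 0,"wx": 0,"wy": 0,"wz": 0,"gripper": 3.4},{"x": -0.48,"y": -4.9,"z": 0,"wx": 0,"wy": 0,"wz": 0,"gripper": 3.4},{"x": -0.48,"y": -4.9,"z": 0,"wx": 0,"wy": 0,"wz": 0,"gripper": 3.4},{"x": 0,"y": 0,"z": 0,"wx": 0,"wy": 0,"wz": 0,"gripper": 3.4},{"x": 0,"y": 0,"z": 4.5,"wx": 0,"wy": 0,"wz": 0,"gripper": 3.4},{"x": 0,"y": 0,"z": 0,"wx": 0,"wy": 0,"wz": 0,"gripper": 3.4},{"x": 0.7,"y": 0,"z": 0,"wx": 0,"wy": 0,"wz": 0,"gripper": 3.4},{"x": 0.7,"y": 0,"z": 0,"wx": 0,"wy": 0,"wz": 0,"gripper": 3.4},{"x": 0.7,"y": 0,"z": 0,"wx": 0,"wy": 0,"wz": 0,"gripper": 3.4},{"x": 0.7,"y": 0,"z": 0,"wx": 0,"wy": 0,"wz": 0,"gripper": 3.4},{"x": 0.7,"y": 0,"z": 0,"wx": 0,"wy": 0,"wz": 0,"gripper": 3.4},{"x": 0,"y": 0,"z": 0,"wx": 0,"wy": 0,"wz": 0,"gripper": 3.4}]}}

```text
time_s: 58.1
position: [0.4605, -0.1446, 0.2573]
tool_rot: [[0.081, 0.997, 0.002], [0.997, -0.081, -0.002], [-0.002, 0.002, -1.0]]
ft_force: [-0.6, -3.1, -3.0]
grip_width: 0.0335
```

Call:
{"api": "step_arm", "payload": {"increments": [{"x": -0.5,"y": 0,"z": 0,"wx": 0,"wy": 0,"wz": 0,"gripper": 3.4},{"x": 0,"y": 0,"z": -4.5,"wx": 0,"wy": 0,"wz": 0,"gripper": 3.4},{"x": -0.24,"y": 4.9,"z": 0,"wx": 0,"wy": 0,"wz": 0,"gripper": 3.4},{"x": -0.24,"y": 4.9,"z": 0,"wx": 0,"wy": 0,"wz": 0,"gripper": 3.4},{"x": -0.24,"y": 4.9,"z": 0,"wx": 0,"wy": 0,"wz": 0,"gripper": 3.4},{"x": -0.24,"y": 4.9,"z": 0,"wx": 0,"wy": 0,"wz": 0,"gripper": 3.4},{"x": 0,"y": 0,"z": 0,"wx": 0,"wy": 0,"wz": 0,"gripper": 3.4},{"x": 0,"y": 0,"z": 4.5,"wx": 0,"wy": 0,"wz": 0,"gripper": 3.4},{"x": 0,"y": 0,"z": 0,"wx": 0,"wy": 0,"wz": 0,"gripper": 3.4},{"x": 0.7,"y": 0,"z": 0,"wx": 0,"wy": 0,"wz": 0,"gripper": 3.4},{"x": 0.7,"y": 0,"z": 0,"wx": 0,"wy": 0,"wz": 0,"gripper": 3.4},{"x": 0.7,"y": 0,"z": 0,"wx": 0,"wy": 0,"wz": 0,"gripper": 3.4},{"x": 0.7,"y": 0,"z": 0,"wx": 0,"wy": 0,"wz": 0,"gripper": 3.4},{"x": 0.7,"y": 0,"z": 0,"wx": 0,"wy": 0,"wz": 0,"gripper": 3.4},{"x": 0,"y": 0,"z": 0,"wx": 0,"wy": 0,"wz": 0,"gripper": 3.4}]}}

```text
time_s: 59.6
position: [0.6565, -0.1407, 0.2578]
tool_rot: [[0.083, 0.997, 0.001], [0.997, -0.083, -0.002], [-0.002, 0.001, -1.0]]
ft_force: [-0.2, -3.7, -3.7]
grip_width: 0.034
```

```bash
python3 -c "
from h import *
lk();snap('top','t15');knobs('t15')
"
```

```text
locker TCP [ 97.3  46.4 257.8] tips z 84.4 f [-0.2 -3.7 -3.7] g 0.0340 yaw rel 90.01 t 59.6
t15 [347.9333 224.6333] 30 [-102.7   22.5  100. ]
```

Call:
{"api": "step_arm", "payload": {"increments": [{"x": -0.5,"y": 0,"z": 0,"wx": 0,"wy": 0,"wz": 0,"gripper": 3.4},{"x": 0,"y": 0,"z": -4.5,"wx": 0,"wy": 0,"wz": 0,"gripper": 3.4},{"x": -0.48,"y": -4.9,"z": 0,"wx": 0,"wy": 0,"wz": 0,"gripper": 3.4},{"x": -0.48,"y": -4.9,"z": 0,"wx": 0,"wy": 0,"wz": 0,"gripper": 3.4},{"x": -0.48,"y": -4.9,"z": 0,"wx": 0,"wy": 0,"wz": 0,"gripper": 3.4},{"x": -0.48,"y": -4.9,"z": 0,"wx": 0,"wy": 0,"wz": 0,"gripper": 3.4},{"x": 0,"y": 0,"z": 0,"wx": 0,"wy": 0,"wz": 0,"gripper": 3.4},{"x": 0,"y": 0,"z": 4.5,"wx": 0,"wy": 0,"wz": 0,"gripper": 3.4},{"x": 0,"y": 0,"z": 0,"wx": 0,"wy": 0,"wz": 0,"gripper": 3.4},{"x": 0.7,"y": 0,"z": 0,"wx": 0,"wy": 0,"wz": 0,"gripper": 3.4},{"x": 0.7,"y": 0,"z": 0,"wx": 0,"wy": 0,"wz": 0,"gripper": 3.4},{"x": 0.7,"y": 0,"z": 0,"wx": 0,"wy": 0,"wz": 0,"gripper": 3.4},{"x": 0.7,"y": 0,"z": 0,"wx": 0,"wy": 0,"wz": 0,"gripper": 3.4},{"x": 0.7,"y": 0,"z": 0,"wx": 0,"wy": 0,"wz": 0,"gripper": 3.4},{"x": 0,"y": 0,"z": 0,"wx": 0,"wy": 0,"wz": 0,"gripper": 3.4}]}}

```text
time_s: 61.15
position: [0.463, -0.1134, 0.2572]
tool_rot: [[0.081, 0.997, 0.002], [0.997, -0.081, -0.002], [-0.002, 0.002, -1.0]]
ft_force: [0.6, -3.4, -2.5]
grip_width: 0.0343
```

```bash
python3 -c "
from h import *
lk();snap('top','t16');knobs('t16')
"
```

```text
locker TCP [-97.7  57.5 257.2] tips z 83.8 f [ 0.6 -3.4 -2.5] g 0.0343 yaw rel 90.09 t 61.15
t16 [345.6452 169.0323] 31 [ 95.4  42.3 100. ]
```

Call:
{"api": "step_arm", "payload": {"increments": [{"x": -0.5,"y": 0,"z": 0,"wx": 0,"wy": 0,"wz": 0,"gripper": 3.4},{"x": 0,"y": 0,"z": -4.5,"wx": 0,"wy": 0,"wz": 0,"gripper": 3.4},{"x": -0.24,"y": 4.9,"z": 0,"wx": 0,"wy": 0,"wz": 0,"gripper": 3.4},{"x": -0.24,"y": 4.9,"z": 0,"wx": 0,"wy": 0,"wz": 0,"gripper": 3.4},{"x": -0.24,"y": 4.9,"z": 0,"wx": 0,"wy": 0,"wz": 0,"gripper": 3.4},{"x": -0.24,"y": 4.9,"z": 0,"wx": 0,"wy": 0,"wz": 0,"gripper": 3.4},{"x": 0,"y": 0,"z": 0,"wx": 0,"wy": 0,"wz": 0,"gripper": 3.4},{"x": 0,"y": 0,"z": 4.5,"wx": 0,"wy": 0,"wz": 0,"gripper": 3.4},{"x": 0,"y": 0,"z": 0,"wx": 0,"wy": 0,"wz": 0,"gripper": 3.4},{"x": 0.7,"y": 0,"z": 0,"wx": 0,"wy": 0,"wz": 0,"gripper": 3.4},{"x": 0.7,"y": 0,"z": 0,"wx": 0,"wy": 0,"wz": 0,"gripper": 3.4},{"x": 0.7,"y": 0,"z": 0,"wx": 0,"wy": 0,"wz": 0,"gripper": 3.4},{"x": 0.7,"y": 0,"z": 0,"wx": 0,"wy": 0,"wz": 0,"gripper": 3.4},{"x": 0.7,"y": 0,"z": 0,"wx": 0,"wy": 0,"wz": 0,"gripper": 3.4},{"x": 0,"y": 0,"z": 0,"wx": 0,"wy": 0,"wz": 0,"gripper": 3.4}]}}

```text
time_s: 62.7
position: [0.659, -0.1096, 0.2576]
tool_rot: [[0.083, 0.997, 0.001], [0.997, -0.083, -0.002], [-0.002, 0.001, -1.0]]
ft_force: [0.7, -4.6, -3.1]
grip_width: 0.0339
```

Call:
{"api": "step_arm", "payload": {"increments": [{"x": -0.5,"y": 0,"z": 0,"wx": 0,"wy": 0,"wz": 0,"gripper": 3.4},{"x": 0,"y": 0,"z": -4.5,"wx": 0,"wy": 0,"wz": 0,"gripper": 3.4},{"x": -0.48,"y": -4.9,"z": 0,"wx": 0,"wy": 0,"wz": 0,"gripper": 3.4},{"x": -0.48,"y": -4.9,"z": 0,"wx": 0,"wy": 0,"wz": 0,"gripper": 3.4},{"x": -0.48,"y": -4.9,"z": 0,"wx": 0,"wy": 0,"wz": 0,"gripper": 3.4},{"x": -0.48,"y": -4.9,"z": 0,"wx": 0,"wy": 0,"wz": 0,"gripper": 3.4},{"x": 0,"y": 0,"z": 0,"wx": 0,"wy": 0,"wz": 0,"gripper": 3.4},{"x": 0,"y": 0,"z": 4.5,"wx": 0,"wy": 0,"wz": 0,"gripper": 3.4},{"x": 0,"y": 0,"z": 0,"wx": 0,"wy": 0,"wz": 0,"gripper": 3.4},{"x": 0.7,"y": 0,"z": 0,"wx": 0,"wy": 0,"wz": 0,"gripper": 3.4},{"x": 0.7,"y": 0,"z": 0,"wx": 0,"wy": 0,"wz": 0,"gripper": 3.4},{"x": 0.7,"y": 0,"z": 0,"wx": 0,"wy": 0,"wz": 0,"gripper": 3.4},{"x": 0.7,"y": 0,"z": 0,"wx": 0,"wy": 0,"wz": 0,"gripper": 3.4},{"x": 0.6,"y": 0,"z": 0,"wx": 0,"wy": 0,"wz": 0,"gripper": 3.4},{"x": 0,"y": 0,"z": 0,"wx": 0,"wy": 0,"wz": 0,"gripper": 3.4}]}}

```text
time_s: 64.2
position: [0.4655, -0.0833, 0.2573]
tool_rot: [[0.081, 0.997, 0.002], [0.997, -0.081, -0.002], [-0.002, 0.002, -1.0]]
ft_force: [-1.1, -2.6, -3.0]
grip_width: 0.0342
```

```bash
python3 -c "
from h import *
lk();snap('top','t17');knobs('t17')
L=np.load('L.npy');y=np.degrees(L[2])+90
"
```

```text
locker TCP [-97.7  87.7 257.3] tips z 83.9 f [-1.1 -2.6 -3. ] g 0.0342 yaw rel 90.08 t 64.2
t17 [336.9697 168.3333] 33 [ 95.8  73.3 100. ]
```

Call:
{"api": "step_arm", "payload": {"increments": [{"x": -0.5,"y": 0,"z": 0,"wx": 0,"wy": 0,"wz": 0,"gripper": 3.4},{"x": 0,"y": 0,"z": -4.5,"wx": 0,"wy": 0,"wz": 0,"gripper": 3.4},{"x": -0.24,"y": 4.9,"z": 0,"wx": 0,"wy": 0,"wz": 0,"gripper": 3.4},{"x": -0.24,"y": 4.9,"z": 0,"wx": 0,"wy": 0,"wz": 0,"gripper": 3.4},{"x": -0.24,"y": 4.9,"z": 0,"wx": 0,"wy": 0,"wz": 0,"gripper": 3.4},{"x": -0.24,"y": 4.9,"z": 0,"wx": 0,"wy": 0,"wz": 0,"gripper": 3.4},{"x": 0,"y": 0,"z": 0,"wx": 0,"wy": 0,"wz": 0,"gripper": 3.4},{"x": 0,"y": 0,"z": 4.5,"wx": 0,"wy": 0,"wz": 0,"gripper": 3.4},{"x": 0,"y": 0,"z": 0,"wx": 0,"wy": 0,"wz": 0,"gripper": 3.4},{"x": 0.7,"y": 0,"z": 0,"wx": 0,"wy": 0,"wz": 0,"gripper": 3.4},{"x": 0.7,"y": 0,"z": 0,"wx": 0,"wy": 0,"wz": 0,"gripper": 3.4},{"x": 0.7,"y": 0,"z": 0,"wx": 0,"wy": 0,"wz": 0,"gripper": 3.4},{"x": 0.4,"y": 0,"z": 0,"wx": 0,"wy": 0,"wz": 0,"gripper": 3.4},{"x": 0.3,"y": 0,"z": 0,"wx": 0,"wy": 0,"wz": 0,"gripper": 3.4},{"x": 0,"y": 0,"z": 0,"wx": 0,"wy": 0,"wz": 0,"gripper": 3.4}]}}

```text
time_s: 65.75
position: [0.661, -0.0865, 0.2578]
tool_rot: [[0.083, 0.997, 0.002], [0.997, -0.083, -0.002], [-0.002, 0.002, -1.0]]
ft_force: [0.2, -4.0, -3.5]
grip_width: 0.0337
```

```bash
python3 -c "
from h import *
lk();snap('top','t18');knobs('t18')
L=np.load('L.npy');y=np.degrees(L[2])+90
"
```

```text
locker TCP [ 97.4 100.7 257.8] tips z 84.4 f [ 0.2 -4.  -3.5] g 0.0337 yaw rel 90.02 t 65.75
t18 [330.6 223.4] 25 [-102.5   83.3  100. ]
```

```bash
python3 -c "
from h import *
A=lambda c:un(c,280,150,5.6)
obs=[(A((133,43)),(140,200,60)),(A((738,87)),(140,-200,60)),(A((720,508)),(-140,-200,60)),(A((103,462)),(-140,200,60))]
f=lambda L:np.concatenate([proj('t0',L2W(L,p))[0]-uv for uv,p in obs])
r=least_squares(f,[.555,-.179,-.09]);print(r.x,np.degrees(r.x[2]),f(r.x).round(2))
np.save('L2.npy',r.x)
# refine edges automatically: blue mask outline of rails (t4, t18)
for t in('t0','t4','t10'):
  i=cv2.imread(f'pics/{t}.png');h=cv2.cvtColor(i,cv2.COLOR_BGR2HSV);m=cv2.inRange(h,(100,110,40),(125,255,255))
  # outer far edge: first blue per column ; use columns 345..408
  cols=range(362,408);
  for name,z,pick in(('far',.06,lambda c:c[(c>150)&(c<180)]),('near',.0,lambda c:c[(c>220)&(c<250)])):
    P=[]
    for u in cols:
        c=pick(np.where(m[:,u])[0])
        if len(c): P.append(atz(t,(u,(c.min() if name=='far' else c.max())),.06))
    P=np.array(P);k=np.polyfit(P[:,1],P[:,0],1);print(t,name,'yaw',-np.degrees(np.arctan(k[0])),len(P))
"
```

```text
[ 0.5549 -0.1791 -0.0875] -5.011139386354347 [-0.16 -0.47  0.54 -0.67  0.56  0.48 -0.92  0.56]
t0 far yaw -5.383641058731924 46
t0 near yaw -4.6883031479309505 46
t4 far yaw -0.8595309523462066 3
t4 near yaw -4.283259155315804 25
t10 far yaw 40.84806813298675 1
t10 near yaw -4.813610559342034 11<string>:18: RankWarning: Polyfit may be poorly conditioned
```

Call:
{"api": "step_arm", "payload": {"increments": [{"x": -0.5,"y": 0,"z": 0,"wx": 0,"wy": 0,"wz": 0,"gripper": 3.4},{"x": 0,"y": 0,"z": -4.5,"wx": 0,"wy": 0,"wz": 0,"gripper": 3.4},{"x": -0.31,"y": -4.9,"z": 0,"wx": 0,"wy": 0,"wz": 0,"gripper": 3.4},{"x": -0.31,"y": -4.9,"z": 0,"wx": 0,"wy": 0,"wz": 0,"gripper": 3.4},{"x": -0.31,"y": -4.9,"z": 0,"wx": 0,"wy": 0,"wz": 0,"gripper": 3.4},{"x": -0.31,"y": -4.9,"z": 0,"wx": 0,"wy": 0,"wz": 0,"gripper": 3.4},{"x": 0,"y": 0,"z": 0,"wx": 0,"wy": 0,"wz": 0,"gripper": 3.4},{"x": 0,"y": 0,"z": 4.5,"wx": 0,"wy": 0,"wz": 0,"gripper": 3.4},{"x": 0,"y": 0,"z": 0,"wx": 0,"wy": 0,"wz": 0,"gripper": 3.4},{"x": 0.6,"y": 0,"z": 0,"wx": 0,"wy": 0,"wz": 0,"gripper": 3.4},{"x": 0.6,"y": 0,"z": 0,"wx": 0,"wy": 0,"wz": 0,"gripper": 3.4},{"x": 0.3,"y": 0,"z": 0,"wx": 0,"wy": 0,"wz": 0,"gripper": 3.4},{"x": 0.3,"y": 0,"z": 0,"wx": 0,"wy": 0,"wz": 0,"gripper": 3.4},{"x": 0,"y": 0,"z": 0,"wx": 0,"wy": 0,"wz": 0,"gripper": 3.4}]}}

```text
time_s: 67.2
position: [0.4667, -0.0696, 0.2572]
tool_rot: [[0.082, 0.997, 0.002], [0.997, -0.082, -0.002], [-0.002, 0.002, -1.0]]
ft_force: [-0.1, -4.0, -2.7]
grip_width: 0.0341
```

```bash
python3 -c "
from h import *
lk()
"
```

```text
locker TCP [-97.7 101.5 257.2] tips z 83.8 f [-0.1 -4.  -2.7] g 0.0341 yaw rel 90.07 t 67.2
```

Call:
{"api": "step_arm", "payload": {"increments": [{"x": -0.5,"y": 0,"z": 0,"wx": 0,"wy": 0,"wz": 0,"gripper": 3.4},{"x": 0,"y": 0,"z": -4.5,"wx": 0,"wy": 0,"wz": 0,"gripper": 3.4},{"x": -4.5,"y": 0,"z": -2,"wx": 0,"wy": 0,"wz": 0,"gripper": 3.4},{"x": -4.5,"y": 0,"z": 0,"wx": 0,"wy": 0,"wz": 0,"gripper": 3.4},{"x": -4.5,"y": 0,"z": 0,"wx": 0,"wy": 0,"wz": 0,"gripper": 3.4},{"x": -4.5,"y": 0,"z": 0,"wx": 0,"wy": 0,"wz": 0,"gripper": 3.4},{"x": 0,"y": 0,"z": 0,"wx": 0,"wy": 0,"wz": 0,"gripper": 3.4}]}}

```text
time_s: 67.9
position: [0.4504, -0.2585, 0.3217]
tool_rot: [[0.087, 0.996, 0.002], [0.996, -0.087, -0.003], [-0.002, 0.003, -1.0]]
ft_force: [0.7, 0.8, 0.8]
grip_width: 0.0341
```

```bash
python3 -c "
from h import *
lk();snap('top','t19');snap('scene','s19');
import h
src=cv2.imread('pics/t19.png')
knobs('t19');knobs('t0')
crop('t19','t19c',280,150,420,250,5.6)
"
```

```text
locker TCP [-98.3 -88.1 321.7] tips z 148.3 f [0.7 0.8 0.8] g 0.0341 yaw rel 89.76 t 67.9
t19 [330.6207 168.    ] 29 [ 95.5  96.  100. ]
t19 [326.9394 223.0303] 33 [-102.1   96.1  100. ]
t0 [330.1333 168.    ] 30 [ 95.4  97.7 100. ]
t0 [327.8125 223.1562] 32 [-102.3   93.1  100. ]
```

View pics/t19c.png

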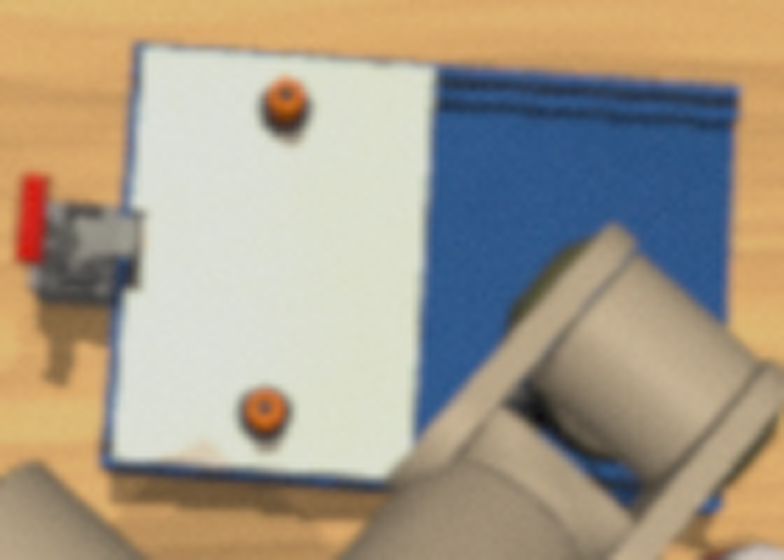

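Both knobs read 96.0 and 96.1 in locker y, so the plate is square. It started slightly crooked, at 97.7 and 93.1. I'll nudge each end about 1.5 mm more to confirm the home stop.

```bash
python3 -c "
from h import *
L=np.load('L.npy');y=np.degrees(L[2])+90
go(L2W(L,(98,96,303)),y)
"
```

```text
yaw now 85.2 wz -0.001 rad (0.0 rows of .15)  xyz cm [18.03 19.64  1.83]
```

Call:
{"api": "step_arm", "payload": {"increments": [{"x": 3,"y": 3.27,"z": 0,"wx": 0,"wy": 0,"wz": 0,"gripper": 3.4},{"x": 3,"y": 3.27,"z": 0,"wx": 0,"wy": 0,"wz": 0,"gripper": 3.4},{"x": 3,"y": 3.27,"z": 0,"wx": 0,"wy": 0,"wz": 0,"gripper": 3.4},{"x": 3,"y": 3.27,"z": 0,"wx": 0,"wy": 0,"wz": 0,"gripper": 3.4},{"x": 3,"y": 3.27,"z": 0,"wx": 0,"wy": 0,"wz": 0,"gripper": 3.4},{"x": 3,"y": 3.27,"z": 1.8,"wx": 0,"wy": 0,"wz": 0,"gripper": 3.4},{"x": 0,"y": 0,"z": 0,"wx": 0,"wy": 0,"wz": 0,"gripper": 3.4},{"x": 0,"y": 0,"z": 0,"wx": 0,"wy": 0,"wz": 0,"gripper": 3.4},{"x": 0,"y": 0,"z": 4.5,"wx": 0,"wy": 0,"wz": 0,"gripper": 3.4},{"x": 0,"y": 0,"z": 0,"wx": 0,"wy": 0,"wz": 0,"gripper": 3.4}]}}

```text
time_s: 69.0
position: [0.6594, -0.0907, 0.2539]
tool_rot: [[0.083, 0.997, -0.008], [0.997, -0.083, 0.003], [0.002, -0.009, -1.0]]
ft_force: [-0.6, 0.1, -0.9]
grip_width: 0.0338
```

```bash
python3 -c "
from h import *
lk()
"
```

```text
locker TCP [ 96.1  96.4 253.9] tips z 80.5 f [-0.6  0.1 -0.9] g 0.0338 yaw rel 90.00 t 69.0
```

Call:
{"api": "step_arm", "payload": {"increments": [{"x": 0.3,"y": 0,"z": -0.2,"wx": 0,"wy": 0,"wz": 0,"gripper": 3.4},{"x": 0.2,"y": 0,"z": 0,"wx": 0,"wy": 0,"wz": 0,"gripper": 3.4},{"x": 0.15,"y": 0,"z": 0,"wx": 0,"wy": 0,"wz": 0,"gripper": 3.4},{"x": 0,"y": 0,"z": 0,"wx": 0,"wy": 0,"wz": 0,"gripper": 3.4}]}}

```text
time_s: 69.4
position: [0.6617, -0.085, 0.262]
tool_rot: [[0.083, 0.997, 0.004], [0.997, -0.083, -0.003], [-0.003, 0.004, -1.0]]
ft_force: [-0.8, -3.9, 1.9]
grip_width: 0.0343
```

```bash
python3 -c "
from h import *
lk();snap('top','t20');knobs('t20')
"
```

```text
locker TCP [ 97.9 102.3 262. ] tips z 88.6 f [-0.8 -3.9  1.9] g 0.0343 yaw rel 90.00 t 69.4
t20 [327.6111 224.    ] 18 [-105.4   93.6  100. ]
```

Call:
{"api": "step_arm", "payload": {"increments": [{"x": -0.5,"y": 0,"z": 0,"wx": 0,"wy": 0,"wz": 0,"gripper": 3.4},{"x": 0,"y": 0,"z": -4.5,"wx": 0,"wy": 0,"wz": 0,"gripper": 3.4},{"x": 0,"y": -4.87,"z": 0,"wx": 0,"wy": 0,"wz": 0,"gripper": 3.4},{"x": 0,"y": -4.87,"z": 0,"wx": 0,"wy": 0,"wz": 0,"gripper": 3.4},{"x": 0,"y": -4.87,"z": 0,"wx": 0,"wy": 0,"wz": 0,"gripper": 3.4},{"x": 0,"y": -4.87,"z": 0,"wx": 0,"wy": 0,"wz": 0,"gripper": 3.4},{"x": 0,"y": 0,"z": 0,"wx": 0,"wy": 0,"wz": 0,"gripper": 3.4},{"x": 0,"y": 0,"z": 4.5,"wx": 0,"wy": 0,"wz": 0,"gripper": 3.4},{"x": 0,"y": 0,"z": 0,"wx": 0,"wy": 0,"wz": 0,"gripper": 3.4}]}}

```text
time_s: 70.35
position: [0.4664, -0.073, 0.2569]
tool_rot: [[0.083, 0.997, -0.006], [0.997, -0.083, 0.003], [0.003, -0.006, -1.0]]
ft_force: [-0.8, 0.2, 0.4]
grip_width: 0.0337
```

```bash
python3 -c "
from h import *
lk();snap('top','t21');knobs('t21')
"
```

```text
locker TCP [-97.8  98.  256.9] tips z 83.5 f [-0.8  0.2  0.4] g 0.0337 yaw rel 90.00 t 70.35
t21 [330.1613 168.0968] 31 [ 95.   97.6 100. ]
```

Call:
{"api": "step_arm", "payload": {"increments": [{"x": 0.2,"y": 0,"z": 0,"wx": 0,"wy": 0,"wz": 0,"gripper": 3.4},{"x": 0.2,"y": 0,"z": 0,"wx": 0,"wy": 0,"wz": 0,"gripper": 3.4},{"x": 0,"y": 0,"z": 0,"wx": 0,"wy": 0,"wz": 0,"gripper": 3.4}]}}

```text
time_s: 70.7
position: [0.4679, -0.0695, 0.2608]
tool_rot: [[0.082, 0.997, 0.003], [0.997, -0.082, -0.002], [-0.002, 0.003, -1.0]]
ft_force: [-0.8, -3.9, 1.5]
grip_width: 0.0339
```

```bash
python3 -c "
from h import *
lk();snap('top','t22');knobs('t22')
"
```

```text
locker TCP [-96.5 101.7 260.8] tips z 87.4 f [-0.8 -3.9  1.5] g 0.0339 yaw rel 90.06 t 70.7
t22 [330.3793 168.    ] 29 [ 95.5  96.8 100. ]
```

Call:
{"api": "step_arm", "payload": {"increments": [{"x": 0.07,"y": 0,"z": 0,"wx": 0,"wy": 0,"wz": 0,"gripper": 3.4},{"x": 0,"y": 0,"z": 0,"wx": 0,"wy": 0,"wz": 0,"gripper": 3.4},{"x": -0.5,"y": 0,"z": 0,"wx": 0,"wy": 0,"wz": 0,"gripper": 3.4},{"x": 0,"y": 0,"z": -4.8,"wx": 0,"wy": 0,"wz": 0,"gripper": 3.4},{"x": 3,"y": 0,"z": -4,"wx": 0,"wy": 0,"wz": 0,"gripper": 0},{"x": 4.5,"y": 0,"z": -2,"wx": 0,"wy": 0,"wz": 0,"gripper": 0},{"x": 4.5,"y": 0,"z": 0,"wx": 0,"wy": 0,"wz": 0,"gripper": 0},{"x": 4.5,"y": 0,"z": 0,"wx": 0,"wy": 0,"wz": 0,"gripper": 0},{"x": 4.5,"y": 0,"z": 0,"wx": 0,"wy": 0,"wz": 0,"gripper": 0},{"x": 0,"y": 4.5,"z": 0,"wx": 0,"wy": 0,"wz": 0,"gripper": 0},{"x": 0,"y": 4.5,"z": 0,"wx": 0,"wy": 0,"wz": 0,"gripper": 0},{"x": 0,"y": 0,"z": 0,"wx": 0,"wy": 0,"wz": 0,"gripper": 0},{"x": 0,"y": 0,"z": 0,"wx": 0,"wy": 0,"wz": 0,"gripper": 0}]}}

```text
time_s: 72.05
position: [0.5742, 0.1282, 0.3667]
tool_rot: [[0.083, 0.997, -0.002], [0.997, -0.083, 0.001], [0.0, -0.002, -1.0]]
ft_force: [-0.7, -0.5, -0.8]
grip_width: -0.0001
```

```bash
python3 -c "
from h import *
lk();snap('top','t23');knobs('t23')
L=np.load('L.npy');y=np.degrees(L[2])+90
go(L2W(L,(0,292,130+173.4)),y)
"
```

```text
locker TCP [ -6.9 307.6 366.7] tips z 193.3 f [-0.7 -0.5 -0.8] g -0.0001 yaw rel 90.02 t 72.05
t23 [330.6333 167.9667] 30 [ 95.6  95.9 100. ]
t23 [326.6    223.0571] 35 [-102.3   97.3  100. ]
yaw now 85.3 wz 0.000 rad (0.0 rows of .15)  xyz cm [-1.56  0.76  6.37]
```

Call:
{"api": "step_arm", "payload": {"increments": [{"x": 0,"y": 0.7,"z": 3.2,"wx": 0,"wy": 0,"wz": 0,"gripper": 0},{"x": 0,"y": 0,"z": 3.1,"wx": 0,"wy": 0,"wz": 0,"gripper": 0},{"x": -2,"y": 0,"z": 0,"wx": 0,"wy": 0,"wz": 0,"gripper": 0},{"x": -2,"y": 0,"z": 0,"wx": 0,"wy": 0,"wz": 0,"gripper": 0},{"x": -2,"y": 0,"z": 0,"wx": 0,"wy": 0,"wz": 0,"gripper": 0},{"x": -2,"y": 0,"z": 0,"wx": 0,"wy": 0,"wz": 0,"gripper": 0},{"x": -1.2,"y": 0,"z": 0,"wx": 0,"wy": 0,"wz": 0,"gripper": 0},{"x": -0.8,"y": 0,"z": 0,"wx": 0,"wy": 0,"wz": 0,"gripper": 0},{"x": 0,"y": 0,"z": 0,"wx": 0,"wy": 0,"wz": 0,"gripper": 0}]}}

```text
time_s: 73.0
position: [0.5724, 0.0276, 0.3047]
tool_rot: [[0.083, 0.997, -0.0], [0.997, -0.083, -0.0], [-0.0, -0.0, -1.0]]
ft_force: [0.1, 0.7, -0.6]
grip_width: 0.0
```

```bash
python3 -c "
from h import *
lk()
"
```

```text
locker TCP [ -0.4 207.1 304.7] tips z 131.3 f [ 0.1  0.7 -0.6] g 0.0000 yaw rel 89.98 t 73.0
```

Call:
{"api": "step_arm", "payload": {"increments": [{"x": -0.5,"y": 0,"z": 0,"wx": 0,"wy": 0,"wz": 0,"gripper": 0},{"x": -0.4,"y": 0,"z": 0,"wx": 0,"wy": 0,"wz": 0,"gripper": 0},{"x": -0.3,"y": 0,"z": 0,"wx": 0,"wy": 0,"wz": 0,"gripper": 0},{"x": 0,"y": 0,"z": 0,"wx": 0,"wy": 0,"wz": 0,"gripper": 0}]}}

```text
time_s: 73.4
position: [0.5718, 0.0159, 0.3044]
tool_rot: [[0.083, 0.997, -0.0], [0.997, -0.083, -0.0], [-0.0, -0.0, -1.0]]
ft_force: [0.3, 1.4, 0.2]
grip_width: 0.0001
```

```bash
python3 -c "
from h import *
lk()
"
```

```text
locker TCP [ -0.1 195.4 304.4] tips z 131.0 f [0.3 1.4 0.2] g 0.0001 yaw rel 90.02 t 73.4
```

Call:
{"api": "step_arm", "payload": {"increments": [{"x": -0.3,"y": 0,"z": 0,"wx": 0,"wy": 0,"wz": 0,"gripper": 0},{"x": -0.2,"y": 0,"z": 0,"wx": 0,"wy": 0,"wz": 0,"gripper": 0},{"x": 0,"y": 0,"z": 0,"wx": 0,"wy": 0,"wz": 0,"gripper": 0}]}}

```text
time_s: 73.7
position: [0.5714, 0.0132, 0.3044]
tool_rot: [[0.082, 0.997, 0.001], [0.997, -0.082, 0.006], [0.006, 0.0, -1.0]]
ft_force: [2.5, 18.9, -0.3]
grip_width: -0.0003
```

```bash
python3 -c "
from h import *
lk()
"
```

```text
locker TCP [ -0.3 192.7 304.4] tips z 131.0 f [ 2.5 18.9 -0.3] g -0.0003 yaw rel 90.07 t 73.7
```

The lever is against its shut stop at 19 N. I'll back away and check.

Call:
{"api": "step_arm", "payload": {"increments": [{"x": 2,"y": 0,"z": 0,"wx": 0,"wy": 0,"wz": 0,"gripper": 0},{"x": 4.5,"y": 0,"z": 0,"wx": 0,"wy": 0,"wz": 0,"gripper": 0},{"x": 4,"y": 0,"z": -2.5,"wx": 0,"wy": 0,"wz": 0,"gripper": 0},{"x": 4,"y": -2,"z": -2,"wx": 0,"wy": 0,"wz": 0,"gripper": 0},{"x": 4,"y": -2,"z": -2,"wx": 0,"wy": 0,"wz": 0,"gripper": 0},{"x": 4,"y": -2,"z": -2,"wx": 0,"wy": 0,"wz": 0,"gripper": 0},{"x": 4,"y": -2,"z": 0,"wx": 0,"wy": 0,"wz": 0,"gripper": 0},{"x": 0,"y": 0,"z": 0,"wx": 0,"wy": 0,"wz": 0,"gripper": 0}]}}

```text
time_s: 74.5
position: [0.5113, 0.2857, 0.3903]
tool_rot: [[0.077, 0.997, 0.001], [0.997, -0.077, 0.001], [0.001, 0.001, -1.0]]
ft_force: [-0.3, 0.3, -0.3]
grip_width: -0.0004
```

```bash
python3 -c "
from h import *
lk();snap('top','t24');snap('scene','s24');knobs('t24')
a=cv2.resize(cv2.imread('pics/t24.png')[120:300,140:440],(640,384));b=cv2.imread('pics/s24.png')[150:290,180:520];b=cv2.resize(b,(500,206))
c=np.zeros((590,640,3),np.uint8);c[:384]=a;c[384:,:500]=b;cv2.imwrite('pics/m24.png',c)
h=cv2.cvtColor(cv2.imread('pics/t24.png'),cv2.COLOR_BGR2HSV);h0=cv2.cvtColor(cv2.imread('pics/t0.png'),cv2.COLOR_BGR2HSV)
for x in(h0,h):
    m=(cv2.inRange(x,(0,150,110),(2,255,255))|cv2.inRange(x,(174,150,110),(180,255,255)))[175:215,285:325];p=np.argwhere(m);print('bar px',p.mean(0)[::-1]+[285,175],len(p))
"
```

```text
locker TCP [-82.8 459.2 390.3] tips z 216.9 f [-0.3  0.3 -0.3] g -0.0004 yaw rel 90.34 t 74.5
t24 [330.5714 168.1071] 28 [ 95.1  96.1 100. ]
t24 [326.5    223.0588] 34 [-102.3   97.7  100. ]
bar px [305.7091 191.5091] 55
bar px [306.5714 191.625 ] 56
```

View pics/m24.png

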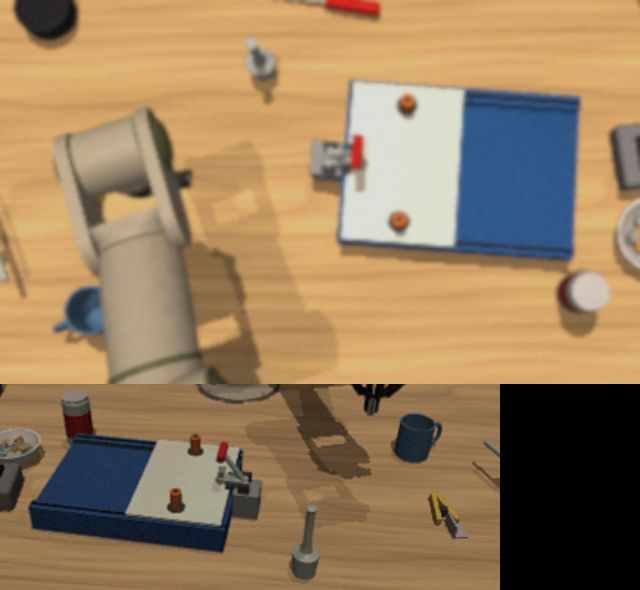

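The top view shows the shutter home and square, with the knobs at pixels (331,168) and (327,223). The red bar is back at (306.6,191.6), slightly further shut than at the start. The bystanders visible are in place.

```bash
python3 -c "
from h import *
print(env.close_job(), env.observe()['time_s'])"
```

```text
the job is handed in; nothing more can be done
the job is handed in; nothing more can be done
```

The job is handed in at about 75 s; it reports no verdict. All three things on the bench (two torches and one pack) are in the bay, the shutter is back home and the lever is shut.

**What I did:**
- I pushed the lever open to its stop (24 N), then worked the shutter to its open stop by pushing the knobs alternately.
- I laid both torches and the pack side by side in the bay. One torch had been knocked aside, so I measured it again before picking it up.
- I worked the shutter back the same way and pushed the lever shut to its stop (19 N).

**Last checks:**
- **Shutter:** the knobs read locker y = 96.1 mm (far) and 97.7 mm (near), which is square to about 0.003 rad after allowing for the locker's measured turn. Pushing one end made the other swing back slightly, so I took it to be on its home stop.
- **Lever:** the red bar is at its shut pixel position, about 1 px further shut than at the start.
- **Bystanders:** those in view looked unmoved, and the arm ended clear of everything.

**Disagreements:**
- The plate appeared to start about 0.02 rad crooked.
- I measured 172 mm of shutter travel against the stated 175 mm. I put that down to roughly 1% camera scale error, not a short opening.
- The knobs average about 97 mm, against the stated 97.5 mm.

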